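# Test a batch of circuit cards in the pedal-operated jig

## Task

Take the steel block out of the test jig and set it down on the bench clear of the jig, then slide each circuit card up out of the black rack and stand it fully down in its own slot of the jig, gold contacts towards the contact bar. When every card is in, push the foot pedal down to its stop, keep it there for a second so the contact bar closes on the cards, and let it come right up; then stand all the cards upright in the slots of the foam-lined carton. Do not disturb the model cars or the glue bottle.

Things in the scene. Friction and masses are not known exactly. Their poses are not given: they have to be found in the camera images.
- rack: black plastic card rack, fixed, 136 (x) x 196 (y) x 62 mm high, origin at the centre of its underside; four upright slots, open at the top, 5 mm wide, lying along x, 45 mm apart in y (y = -67.5, -22.5, 22.5, 67.5 mm), floor at z 12 mm, guide ribs up to z 54 mm. A seated card has its origin on the slot's centre at z 12 mm. Two or three cards stand in it
- jig: aluminium test jig, fixed, deck 30 mm high spanning x -85 to 95, y +-95 mm from the origin (underside). Three card slots along x, 8 mm wide between white guides up to z 83 mm (mouths flared to about 20 mm); the middle of each (x -53 to 7 mm) is open. Behind them (+x) the sliding contact bar (to z 61 mm) and its air line, to x 190 mm. Cards stand on the deck, contacts towards +x
- jig_slot0 (a point): where the origin (middle of the bottom edge) of a card belongs in the jig's first slot: on the deck, 30 mm above the bench, at x -15, y -45 mm in the jig's frame; axes as the jig. A card has 4 mm play towards -x, 5 mm towards +x and about 3 mm either way in y
- jig_slot1 (a point): the same for the middle slot, y 0
- jig_slot2 (a point): the same for the third slot, y +45 mm
- contact_bar (a joint): travel of the grey contact bar towards the cards (m): 0 open, about 0.007 closed. It is driven by the pedal (air), never by hand, and pushes the cards up to 7 mm home against the end stop
- pedal: cast foot pedal (air valve), fixed to the bench: base plate 170 (x) x 115 (y) mm, origin at the centre of the underside. Its treadle, 86 mm wide and 135 mm long, hinges about y at x -65 mm, z 24 mm (air line to x -125 mm); the free toe end points to the pedal's +x and stands up at rest
- treadle (a joint): angle of the treadle (rad): 0 up at rest, 0.24 fully down at its stop; it springs back. About 5 N at the pad starts it, 11 N brings it to the stop
- treadle_pad (a point): point on the top of the treadle's rubber tread, mid-width, 108 mm from the hinge, the place to push down: about 60 mm above the bench at rest, 35 mm at the stop; moves with the treadle
- carton: open cardboard carton with grey foam, fixed, 134 (x) x 190 (y) x 74 mm high (flaps folded down outside add 8 mm all round), origin at the centre of the underside; three upright slots along x, 10 mm wide and 126 mm long, 50 mm apart in y, foam up to z 68 mm, floor at z 6 mm
- carton_slot0 (a point): where the origin of a card belongs in carton slot 0: floor of the slot, centre, y -50 mm in the carton's frame; axes as the carton; a card may lean up to 8 degrees there
- carton_slot1 (a point): where the origin of a card belongs in carton slot 1: floor of the slot, centre, y 0 mm in the carton's frame; axes as the carton; a card may lean up to 8 degrees there
- carton_slot2 (a point): where the origin of a card belongs in carton slot 2: floor of the slot, centre, y 50 mm in the carton's frame; axes as the carton; a card may lean up to 8 degrees there
- card_a: circuit card: green board 100 long (x) x 80 high (z) x 2.4 mm thick (y), black grip strip 60 x 10 (y) x 24 mm centred along the top edge (z 72 to 96 mm), to be held across its 10 mm; 90 g. Origin: middle of the bottom edge; z up, +x towards the gold contact edge, +y out of the component side. Starts upright in a slot of the rack, contacts towards the rack's +x; may be absent
- card_b: a circuit card just like card_a; may be absent
- card_c: a circuit card just like card_a; may be absent
- card_d: a circuit card just like card_a; may be absent
- block: plain steel bench block, a 40 mm cube, 0.5 kg, origin at the centre of its underside; it starts standing on the jig's deck between the guides
- block_center (a point): centre of the steel block, 20 mm above its underside
- saloon_car: die-cast model car, blue, 74 x 30 x 29 mm, origin under its centre; leave it alone
- pickup_car: die-cast model car, white, 78 x 32 x 28 mm, origin under its centre; leave it alone
- glue_bottle: white glue bottle, 40 mm across, 95 mm high, origin under its centre; leave it alone

How it is judged:
By the outcome, as a careful person would: the job done as asked, in the order asked, and still so for the second after the job is handed in, with the robot touching nothing.
Of card_a, card_b, card_c, card_d only 2 to 3 are there at a start; the rules pass over those that are not, and their reading is None.
At some moment in a run one of block may be knocked a few centimetres aside while the robot is not near it.
Once in a run the grip may slacken for a moment while it holds something.
It also fails if it takes over 210 s, if anything falls off the work surface, if the arm or the gripper's body presses on something with over 40 N, if the wrist force passes 120 N, or if a joint passes its speed limit or range.

## Robot

A 6-joint arm with a two-finger parallel gripper is mounted at the origin on the work surface. World frame = base frame: x ahead of the robot, y to its left, z up, the work surface at z = 0. Lengths are in m, angles in rad, forces in N, time in s.
With the tool pointing down it reaches from about 0.275 to 0.775 m from the base axis. Payload 14.6 kg.
Tool frame: the origin (TCP) lies at the very end of the fingers, on their centre line; the grasp point (between the pads) lies 19 mm behind it; x points along the fingers, y is the direction in which the jaws open and shut, and the axes are right-handed (so a half turn about x gives the same grasp; the last joint's range is limited). The gripper opens to 85 mm and grips with 20 to 120 N. Pads are 22 mm wide; open, the fingers measure 114 mm over their backs; the gripper's body (76 mm by 85 mm) begins 54 mm behind the grasp point. The pads swing forward as they close: fully open they stand 13 mm farther back than shut.
Start: joints at [1.154, 0.263, -0.048, 1.259, 0, 1.415], TCP at [0.136, 0.507, 0.231] pointing down, gripper open.
Joint ranges: [-2.65, 2.65], [-0.89, 1.7], [-1.18, 1.37], [-2.13, 2.11], [-1.35, 1.29], [-3.14, 3.14]. Speed limits (rad/s): [1.89, 1.89, 2.57, 2.79, 3.14, 3.14].

## Interface

Orientations are given as a 3x3 rotation matrix whose columns are the frame's x, y, z axes.
In Python, from rig import * gives the robot as it stands.
- The arm moves only by the tool jog_arm, never from a script. Its argument "motion" is a list of rows, each a list of 6 numbers: the shift along the world's x, y, z in cm, then the turn, a rotation vector about the world's x, y, z in degrees. A call has 1 to 12 rows; each row is the pose to reach, as a shift and turn from the pose commanded when the call began; what a row does not reach only later rows make up. A row lasts 1/12 s, in which the tool goes at most 41.7 mm and 7.16 degrees, less where a joint would pass 70% of its speed; a pose out of reach is approached as far as the arm can. A call with a gripper value outside its range is refused whole. "hand" is the closure, from 0 (fully open) to 1 (shut), set as the call begins (left out, the last holds). The fingers move at their own pace and stop on an object; "squeeze" is the grip in N (left out, the last holds). Time passes only in rows, so rows that repeat a pose let the fingers close. It gives the time, the measured TCP pose, the force and the opening at its end, in the units of the state.
- state(): the state, without advancing time (a new reading comes with each control period).
- grab_frame(name): name is "scene" or "side" or "wrist"; returns a dict with "frame" (400x640x3 uint8, blue, green, red), "z_map" (400x640 float32, m along the optical axis (not along the pixel's ray), 0 where there is no reading), "vertical_fov" (degrees; the focal length in pixels is half the picture's height over the tangent of half this angle, whatever the lens; pixels are square), "cx", "cy" (the principal point, pixels), "R" (3x3) and "t" (3): a world point X has camera coordinates R X + t; the wrist camera has in their place "tool_from_camera" (4x4, takes a point from camera to tool coordinates, whose origin is the TCP and whose axes are the tool frame's). Camera axes: x right, y down, z forward; pixel columns grow to the right and rows downward; lengths in m; the calibration is good to about 2 mm. A picture is of the moment at which its call begins: read the wrist's pose just before it.
- finish_job(): hands the job in, once; it reports no verdict.
The state is a dict: "time": time; "joint_pos": joint angles; "qvel": joint speeds; "tau": joint torques, N m; "eef_pos": TCP position; "orientation": TCP orientation; "force": force on the tool from outside, world axes, zero at the start; "moment": the same for the moment, N m; "grip_width": finger opening in m.
Only numpy, scipy, OpenCV 4.12 (cv2) and the standard library are available. Lean on these libraries where they do the work, as an engineer would, in place of code of your own. Each camera call takes 0.05 s, during which the arm holds its last target. There are 200 camera calls.

## Working session

There is one attempt and no reset: what is moved stays moved. The work goes in short steps, Python scripts to look and compute and a tool call to move; the robot and the scene stay as the last step left them, time stands still between calls to the robot, and variables do not carry over. Pictures are saved under pics/ and viewed, about 12 in all and at most 16, crops included, and the job is handed in when it is done.

Besides the shell and the picture viewer there is one more tool, called after "Call:" by a JSON object that holds its "name" and its "arguments". jog_arm: Moves the arm, as the interface text tells. Its arguments: {"type":"object","properties":{"motion":{"type":"array"},"hand":{"type":"number"},"squeeze":{"type":"number"}},"required":["motion"]}

```bash
ls; mkdir -p pics
cat > h.py <<'E'
from rig import *
import numpy as np, cv2
def cam(name):
    s=state(); f=grab_frame(name); h=200/np.tan(np.radians(f["vertical_fov"])/2)
    if name=="wrist":
        T=np.array(f["tool_from_camera"]); Ro=np.array(s["orientation"]); 
        Rw=Ro@T[:3,:3]; o=Ro@T[:3,3]+np.array(s["eef_pos"])
    else:
        R=np.array(f["R"]); Rw=R.T; o=-R.T@np.array(f["t"])
    z=f["z_map"]; v,u=np.mgrid[:400,:640]
    d=np.stack([(u-f["cx"])/h,(v-f["cy"])/h,np.ones_like(z)],-1)@Rw.T
    P=o+d*z[...,None]; P[z==0]=np.nan
    return f["frame"],P,o,d
E
python3 - <<'E'
from h import *
print({k:np.round(v,3).tolist() for k,v in state().items()})
for n in ("scene","side"):
    im,P,o,d=cam(n); cv2.imwrite(f"pics/{n}0.png",im); np.savez(f"{n}0.npz",im=im,P=P,o=o,d=d); print(n,o)
E
```

```text
pics
{'time': 0.0, 'joint_pos': [1.154, 0.264, -0.049, 1.259, 0.0, 1.416], 'qvel': [-0.001, 0.0, -0.0, 0.0, -0.002, -0.0], 'tau': [0.004, -63.762, 38.456, 0.014, 0.0, 0.0], 'eef_pos': [0.136, 0.507, 0.231], 'orientation': [[-0.0, 0.259, 0.966], [-0.001, 0.966, -0.259], [-1.0, -0.001, -0.0]], 'force': [-0.375, -0.516, -0.072], 'moment': [0.018, 0.021, -0.025], 'grip_width': 0.086}
scene [1.50384753 0.28199862 0.68781828]
side [-0.03313412 -0.85681158  0.83422633]
```

View pics/scene0.png

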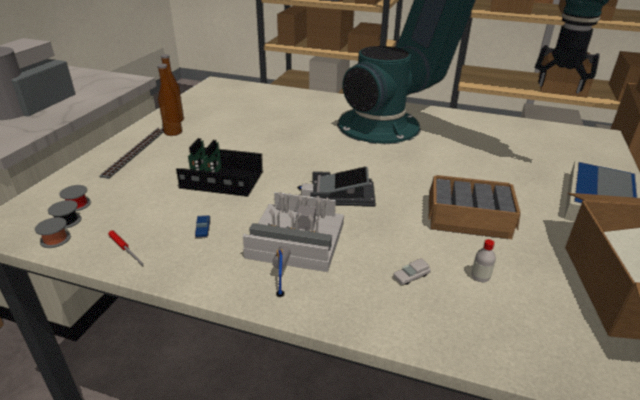

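View pics/side0.png

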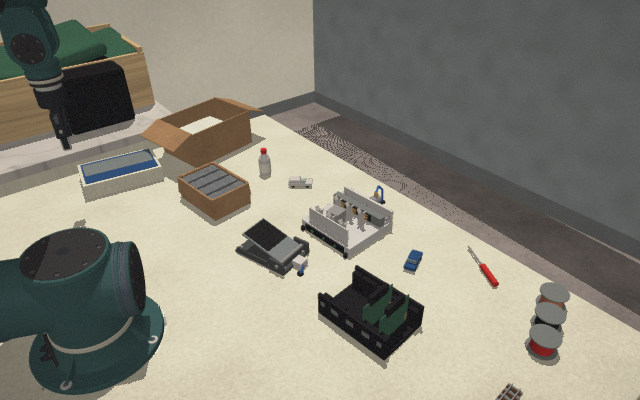

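The scene picture shows the rack (220,170) with two cards, the jig (295,230), pedal (340,185), carton (473,205), cars (203,226) and (412,272), and bottle (484,260). The side picture shows the same layout. Next I'll build a top view from the depth.

Run:
```python
from h import *
# ortho: x 0.2..0.9 up, y -0.5..0.5 left ; 800 px/m
S=760; W=int(1.0*S); H=int(.7*S)
col=np.zeros((H,W,3),np.uint8); hm=np.full((H,W),-1.)
for n in ("scene","side"):
    D=np.load(f"{n}0.npz"); P=D["P"].reshape(-1,3); C=D["im"].reshape(-1,3)
    ok=np.isfinite(P).all(1)&(P[:,2]<.14)&(P[:,2]>-.02)
    P=P[ok];C=C[ok]; 
    o=np.argsort(P[:,2]);P=P[o];C=C[o]
    for du in(-1,0,1):
      for dv in (-1,0,1):
        u=((.5-P[:,1])*S).astype(int)+du; v=((.9-P[:,0])*S).astype(int)+dv
        k=(u>=0)&(u<W)&(v>=0)&(v<H)
        k[k]=P[k,2]>hm[v[k],u[k]]-.002
        col[v[k],u[k]]=C[k]; hm[v[k],u[k]]=P[k,2]
for i in range(1,10):
    u=int((.5-(-.5+i*.1))*S); cv2.putText(col,f"{-.5+i*.1:.1f}",(u,10),0,.35,(0,0,255)); cv2.line(col,(u,12),(u,H),(0,0,255) ,1) if 1 else 0
for i in range(3,9):
    v=int((.9-i*.1)*S); cv2.putText(col,f"{i*.1:.1f}",(0,v),0,.35,(255,0,0)); cv2.line(col,(20,v),(W,v),(255,0,0),1)
cv2.imwrite("pics/top.png",col); np.save("hm.npy",hm)
```

```text
(no output)
```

View pics/top.png

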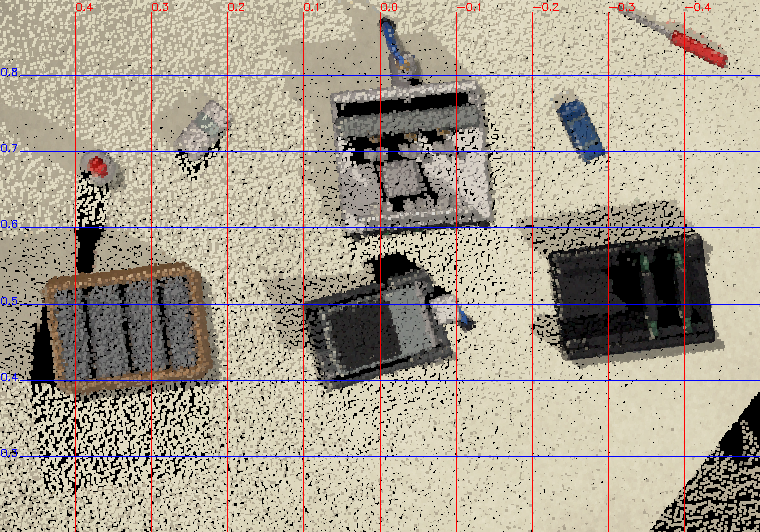

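The top view gives coarse positions: jig (0.68,-0.03) with +x away from the robot, block (0.665,-0.03), rack (0.51,-0.33), pedal (0.46,0.01) with its toe towards +y, and carton (0.47,0.32). I'll look from the wrist on the way, carton first.

Call:
{"name": "jog_arm", "arguments": {"motion": [[31,-19,12,0,0,15],[31,-19,12,0,0,15],[31,-19,12,0,0,15],[31,-19,12,0,0,15],[31,-19,12,0,0,15],[31,-19,12,0,0,15],[31,-19,12,0,0,15],[31,-19,12,0,0,15],[31,-19,12,0,0,15],[31,-19,12,0,0,15],[31,-19,12,0,0,15],[31,-19,12,0,0,15]]}}

```text
time: 1.1
eef_pos: [0.4465, 0.3166, 0.3508]
orientation: [[-0.001, 0.002, 1.0], [-0.0, 1.0, -0.002], [-1.0, -0.0, -0.001]]
force: [-0.3, -0.1, 0.4]
grip_width: 0.0854
```

Run:
```python
from h import *
s=state();print(s["time"],s["eef_pos"],np.round(s["orientation"],3).tolist())
im,P,o,d=cam("wrist"); cv2.imwrite("pics/w_carton.png",im); np.savez("w_carton.npz",im=im,P=P,o=o,d=d); print(o,d[200,320])
```

```text
1.1 [0.44647645 0.3166479  0.35081683] [[-0.001, 0.002, 1.0], [-0.0, 1.0, -0.002], [-1.0, -0.0, -0.001]]
[0.36372669 0.31771654 0.49375624] [ 0.32063915  0.0111808  -0.9472231 ]
```

View pics/w_carton.png

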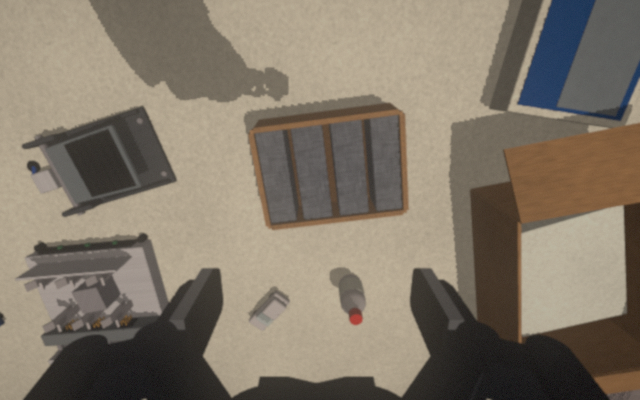

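The wrist view is wide. It shows the carton (330,165) with its three slots, the pedal (100,160) and the jig (100,290). I'll move over the jig and rack for the second view.

Call:
{"name": "jog_arm", "arguments": {"motion": [[10,-45,0,0,0,0],[10,-45,0,0,0,0],[10,-45,0,0,0,0],[10,-45,0,0,0,0],[10,-45,0,0,0,0],[10,-45,0,0,0,0],[10,-45,0,0,0,0],[10,-45,0,0,0,0],[10,-45,0,0,0,0],[10,-45,0,0,0,0],[10,-45,0,0,0,0],[10,-45,0,0,0,0]]}}

```text
time: 2.15
eef_pos: [0.5465, -0.1372, 0.3497]
orientation: [[-0.002, 0.003, 1.0], [-0.0, 1.0, -0.003], [-1.0, -0.0, -0.002]]
force: [1.5, -0.1, -0.1]
grip_width: 0.0855
```

Run:
```python
from h import *
im,P,o,d=cam("wrist"); cv2.imwrite("pics/w_jig.png",im); np.savez("w_jig.npz",im=im,P=P,o=o,d=d); print(o)
```

```text
[ 0.4638527  -0.13599741  0.49277378]
```

View pics/w_jig.png

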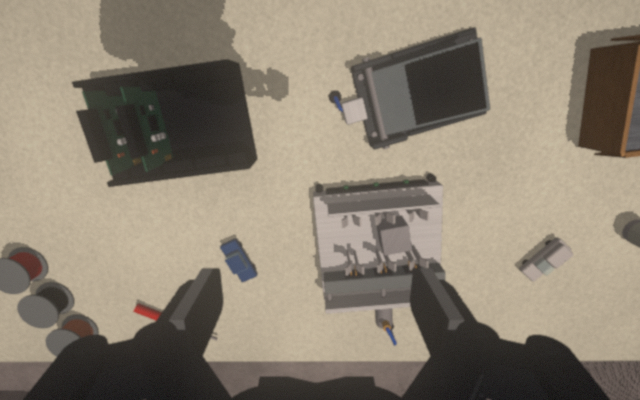

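The second wrist view shows the rack (170,120) with cards at (110,130) and (145,125), component side towards +y, the jig (378,245) with the block (392,235), and the pedal (425,85).

Run:
```python
from h import *
Ds=[np.load(f) for f in("w_jig.npz","w_carton.npz","scene0.npz","side0.npz")]
def rect(idx,x0,x1,y0,y1,z0,z1,name,filt=None):
    out=[]
    for i in idx:
        P=Ds[i]["P"].reshape(-1,3); C=Ds[i]["im"].reshape(-1,3).astype(int)
        k=(P[:,0]>x0)&(P[:,0]<x1)&(P[:,1]>y0)&(P[:,1]<y1)&(P[:,2]>z0)&(P[:,2]<z1)
        if filt: k&=filt(C)
        out.append(P[k])
    A=np.concatenate(out)
    if len(A)<5: print(name,"few",len(A));return A
    (cx,cy),(w,h),a=cv2.minAreaRect((A[:,:2]*1000).astype(np.float32))
    print(name,idx,len(A),"c",round(cx,1),round(cy,1),"wh",round(w,1),round(h,1),"ang",round(a,2),"zmed",np.round(np.median(A[:,2])*1000,1))
    return A
for i in([0],[2],[3]): rect(i,.38,.64,-.48,-.18,.035,.056,"rack walls")
green=lambda C:(C[:,1]>C[:,2]+10)&(C[:,1]>C[:,0]+5)
for i in([0],[2],[3]): rect(i,.40,.62,-.46,-.20,.06,.13,"cards>60")
for i in([0],[3]): 
  rect(i,.56,.82,-.18,.1,.012,.045,"jig deck"); 
rect([0],.6,.72,-.08,.03,.064,.075,"block top")
rect([0,3,2],.6,.72,-.08,.03,.076,.086,"guide top")
rect([0],.68,.8,-.18,.1,.055,.066,"bar top")
for i in([0],[1],[3]): rect(i,.37,.56,-.12,.14,.006,.03,"pedal base")
rect([0],.37,.56,-.12,.14,.03,.08,"treadle")
for i in([1],[3]): 
  rect(i,.36,.6,.2,.46,.064,.085,"carton top")
  rect(i,.36,.6,.2,.46,.071,.085,"carton rim")
# gold
for i in (0,2,3):
  P=Ds[i]["P"].reshape(-1,3);C=Ds[i]["im"].reshape(-1,3).astype(int)
  k=(C[:,2]>C[:,0]+50)&(C[:,1]>C[:,0]+20)&(P[:,0]>.40)&(P[:,0]<.62)&(P[:,1]>-.47)&(P[:,1]<-.2)
  print("gold",i,k.sum(),np.round(P[k][:6],3).tolist())
```

```text
rack walls [0] 4262 c 508.1 -327.5 wh 134.7 194.3 ang 6.43 zmed 53.4
rack walls [2] 1075 c 512.2 -328.5 wh 140.0 195.1 ang 7.51 zmed 47.2
rack walls [3] 1547 c 506.2 -334.3 wh 136.9 196.2 ang 8.19 zmed 49.7
cards>60 [0] 5974 c 510.1 -329.6 wh 135.9 195.6 ang 7.37 zmed 74.3
cards>60 [2] 654 c 510.6 -329.1 wh 138.0 191.1 ang 7.9 zmed 79.5
cards>60 [3] 1205 c 508.0 -333.8 wh 137.4 193.7 ang 7.05 zmed 77.3
jig deck [0] 8351 c 706.1 -37.5 wh 224.4 190.1 ang 5.23 zmed 30.1
jig deck [3] 1877 c 706.0 -41.1 wh 225.2 193.8 ang 6.02 zmed 29.1
block top [0] 1335 c 660.5 -24.8 wh 92.7 115.1 ang 5.34 zmed 70.1
guide top [0, 3, 2] 610 c 662.2 -30.8 wh 96.1 100.4 ang 2.09 zmed 80.3
bar top [0] 2196 c 740.3 -34.8 wh 179.4 116.4 ang 84.8 zmed 60.9
pedal base [0] 3755 c 472.8 -8.4 wh 122.2 200.5 ang 15.08 zmed 18.3
pedal base [1] 4610 c 470.8 -5.8 wh 121.6 200.4 ang 16.77 zmed 10.9
pedal base [3] 1070 c 463.2 -11.5 wh 114.7 202.0 ang 19.63 zmed 12.3
treadle [0] 7952 c 468.4 -2.6 wh 119.6 149.5 ang 16.53 zmed 50.3
carton top [1] 13946 c 467.5 337.2 wh 140.8 195.4 ang 7.2 zmed 68.3
carton rim [1] 2746 c 468.0 337.3 wh 139.9 195.4 ang 7.2 zmed 74.3
carton top [3] 1436 c 465.7 333.8 wh 144.5 208.2 ang 7.6 zmed 67.2
carton rim [3] 279 c 465.8 333.1 wh 144.2 204.3 ang 7.76 zmed 72.6
gold 0 0 []
gold 2 0 []
gold 3 0 []
```

Call:
{"name": "jog_arm", "arguments": {"motion": [[9,11,-13,0,0,5],[9,11,-13,0,0,5],[9,11,-13,0,0,5],[9,11,-13,0,0,5],[9,11,-13,0,0,5],[9,11,-13,0,0,5],[9,11,-13,0,0,5]]}}

```text
time: 2.78
eef_pos: [0.6351, -0.0201, 0.2204]
orientation: [[-0.002, -0.091, 0.996], [0.0, 0.996, 0.091], [-1.0, 0.001, -0.002]]
force: [-0.2, -0.2, 0.2]
grip_width: 0.0855
```

Run:
```python
from h import *
im,P,o,d=cam("wrist"); np.savez("w_jig2.npz",im=im,P=P,o=o,d=d); print(o,state()["eef_pos"])
# ortho top view of jig with height colouring, 3 px/mm
S=3000; x0,x1,y0,y1=.56,.80,-.16,.09
H=int((x1-x0)*S);W=int((y1-y0)*S)
col=np.zeros((H,W,3),np.uint8)
for n,f in(("c",im),):
    k=np.isfinite(P[...,0])&(P[...,0]>x0)&(P[...,0]<x1)&(P[...,1]>y0)&(P[...,1]<y1)
    Q=P[k];C=f[k];o_=np.argsort(Q[:,2]);Q=Q[o_];C=C[o_]
    for p,c in zip(Q,C):
        u=int((y1-p[1])*S);v=int((x1-p[0])*S)
        hz=p[2]
        cc=c.astype(int)
        t=(0,0,255) if hz>.077 else (0,200,255) if hz>.066 else (255,100,0) if hz>.055 else (0,200,0) if .02<hz<.034 else tuple(int(q) for q in cc)
        cv2.circle(col,(u,v),2,t,-1)
for i in range(-15,9): 
    u=int((y1-i*.01)*S); cv2.line(col,(u,0),(u,H if i%5==0 else 6),(255,255,255),1)
for i in range(57,80):
    v=int((x1-i*.01)*S); cv2.line(col,(0,v),(W if i%5==0 else 6,v),(255,255,255),1)
cv2.imwrite("pics/jigtop.png",cv2.resize(col,(W*3//4,H*3//4),interpolation=cv2.INTER_AREA))
D=np.load("w_jig.npz");Pj=D["P"].reshape(-1,3)
k=(Pj[:,0]>.40)&(Pj[:,0]<.62)&(Pj[:,1]>-.46)&(Pj[:,1]<-.2)&(Pj[:,2]>.098)&(Pj[:,2]<.115)
A=Pj[k]; y=A[:,1]-(A[:,0]-.51)*np.tan(np.radians(7.3))*-1
print(np.histogram(A[:,1]+0*(A[:,0]),bins=20)); 
n,l=0,None
m=A[:,1]+ (0.51-A[:,0])*0 
Rz=np.radians(7.3); loc=(A[:,:2]-[.510,-.329])@np.array([[np.cos(Rz),-np.sin(Rz)],[np.sin(Rz),np.cos(Rz)]])
print(np.histogram(loc[:,1]*1000,bins=np.arange(-100,101,5)))
```

```text
[ 0.55287208 -0.02691247  0.36343279] [ 0.63525656 -0.02118233  0.22153399]
(array([ 39,  97, 157, 225, 169,  52,   0,   0,   0,   0,   0,   0,   0,
         0,  18,  70, 128, 189, 184, 101]), array([-0.4049953 , -0.40189257, -0.39878984, -0.39568711, -0.39258438,
       -0.38948164, -0.38637891, -0.38327618, -0.38017345, -0.37707072,
       -0.37396799, -0.37086526, -0.36776253, -0.3646598 , -0.36155707,
       -0.35845434, -0.35535161, -0.35224888, -0.34914615, -0.34604342,
       -0.34294069]))
(array([  0,   0,   0,   0,   0, 129, 219, 391,   0,   0,   0,   0,   0,
         0, 127, 227, 336,   0,   0,   0,   0,   0,   0,   0,   0,   0,
         0,   0,   0,   0,   0,   0,   0,   0,   0,   0,   0,   0,   0,
         0]), array([-100,  -95,  -90,  -85,  -80,  -75,  -70,  -65,  -60,  -55,  -50,
        -45,  -40,  -35,  -30,  -25,  -20,  -15,  -10,   -5,    0,    5,
         10,   15,   20,   25,   30,   35,   40,   45,   50,   55,   60,
         65,   70,   75,   80,   85,   90,   95,  100]))
```

View pics/jigtop.png

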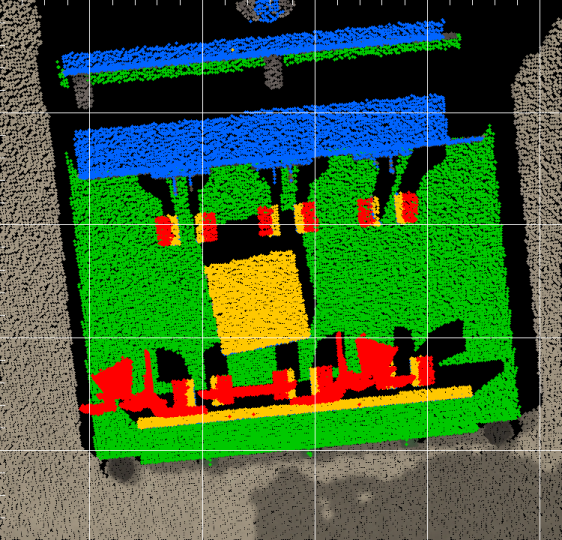

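The rectified view shows the guide pairs. Middle slot mouth centres are at (287,218) and (303,380), neighbouring slots are about 100 px (45 mm) apart, and the yaw is about 5.4°. The block top is centred at (257,302), with a yaw of about 10°. I'll refine these numerically.

```bash
cat > j.py <<'E'
from h import *
def rot(a): c,s=np.cos(a),np.sin(a); return np.array([[c,-s],[s,c]])
def sel(f,b):
    P=np.load(f)["P"].reshape(-1,3) if isinstance(f,str) else f.reshape(-1,3)
    k=np.isfinite(P[:,0])
    for i in range(3): k&=(P[:,i]>b[2*i])&(P[:,i]<b[2*i+1])
    return P[k]
E
python3 - <<'E'
from j import *
A=sel("w_jig2.npz",(.64,.69,-.05,.0,.066,.074))
# drop guide bits: largest component
g=np.zeros((300,300),np.uint8); q=((A[:,:2]-[.62,-.07])*3000).astype(int); g[q[:,0],q[:,1]]=255
g=cv2.morphologyEx(g,cv2.MORPH_CLOSE,np.ones((9,9)));g=cv2.morphologyEx(g,cv2.MORPH_OPEN,np.ones((21,21)))
r=cv2.minAreaRect(cv2.findNonZero(g)); print("block x,y",.62+r[0][1]/3000,-.07+r[0][0]/3000,np.array(r[1])/3,r[2])
c0=np.array([.689,-.041])
for f in("w_jig.npz","w_jig2.npz"):
  for yaw in (5.0,5.5,6.0):
    R=rot(np.radians(yaw))
    D=sel(f,(.57,.82,-.16,.09,.024,.036)); L=(D[:,:2]-c0)@R*1000
    # sharpness of side edges
    b=[(np.percentile(L[(L[:,0]>a)&(L[:,0]<a+15),1],[1,99])).round(1).tolist() for a in(-80,-40,0)]
    fr=[np.percentile(L[(L[:,1]>a)&(L[:,1]<a+20),0],1).round(1) for a in(-70,-10,50)]
    print(f,yaw,b,"front",fr,"rear",np.percentile(L[:,0],99.7).round(1))
R=rot(np.radians(5.5))
G=sel("w_jig2.npz",(.69,.72,-.12,.05,.076,.086)); L=(G[:,:2]-c0)@R*1000
print(np.histogram(L[:,1],bins=np.arange(-70,71,4)),L[:,0].min(),L[:,0].max())
B=sel("w_jig2.npz",(.71,.77,-.12,.05,.057,.063)); L=(B[:,:2]-c0)@R*1000; print("bar",np.percentile(L[:,0],[1,99]),np.percentile(L[:,1],[1,99]))
E
```

```text
block x,y 0.6656822306315104 -0.024825866699218754 [40.59071604 39.98788452] 78.40782928466797
w_jig.npz 5.0 [[-92.0, 94.3], [-91.7, 94.9], [-91.0, 95.7]] front [np.float64(-86.6), np.float64(-87.9), np.float64(-88.3)] rear 88.7
w_jig.npz 5.5 [[-91.3, 94.8], [-91.4, 95.3], [-91.1, 95.6]] front [np.float64(-87.2), np.float64(-88.2), np.float64(-87.8)] rear 88.5
w_jig.npz 6.0 [[-90.6, 95.6], [-91.1, 95.8], [-91.3, 95.6]] front [np.float64(-87.6), np.float64(-88.2), np.float64(-87.0)] rear 88.5
w_jig2.npz 5.0 [[-91.8, 94.5], [-91.1, 94.7], [-91.2, 95.2]] front [np.float64(-87.1), np.float64(-87.4), np.float64(-87.7)] rear 88.8
w_jig2.npz 5.5 [[-91.2, 95.2], [-90.9, 95.0], [-91.1, 95.1]] front [np.float64(-87.4), np.float64(-87.4), np.float64(-87.2)] rear 88.5
w_jig2.npz 6.0 [[-90.5, 95.8], [-90.7, 95.3], [-90.9, 95.0]] front [np.float64(-88.1), np.float64(-87.4), np.float64(-86.6)] rear 88.8
(array([ 0,  0,  0, 26, 70, 11,  0,  0, 22, 55,  0,  0,  0,  0, 18, 58, 22,
        0,  0, 21, 52, 13,  0,  0,  0,  0, 62, 26,  0,  0, 12, 66, 25,  0,
        0]), array([-70, -66, -62, -58, -54, -50, -46, -42, -38, -34, -30, -26, -22,
       -18, -14, -10,  -6,  -2,   2,   6,  10,  14,  18,  22,  26,  30,
        34,  38,  42,  46,  50,  54,  58,  62,  66,  70])) 7.382854434478251 20.59402369378903
bar [38.12032018 87.546704  ] [-72.0852334   84.80917092]
```

Call:
{"name": "jog_arm", "arguments": {"motion": [[3,-0.3,-3,0,0,6],[3,-0.3,-7,0,0,6],[3,-0.3,-11,0,0,6],[3,-0.3,-14,0,0,6],[3,-0.3,-16.5,0,0,6],[3,-0.3,-18,0,0,6],[3,-0.3,-18,0,0,6]], "hand": 0}}

```text
time: 3.42
eef_pos: [0.6641, -0.0259, 0.0396]
orientation: [[-0.003, -0.19, 0.982], [0.0, 0.982, 0.19], [-1.0, 0.001, -0.003]]
force: [-0.7, -0.1, 0.2]
grip_width: 0.0852
```

Call:
{"name": "jog_arm", "arguments": {"motion": [[0,0,0,0,0,0],[0,0,0,0,0,0],[0,0,0,0,0,0],[0,0,0,0,0,0],[0,0,0,0,0,0],[0,0,0,0,0,0]], "hand": 1, "squeeze": 80}}

```text
time: 3.92
eef_pos: [0.6667, -0.0259, 0.0432]
orientation: [[0.003, -0.191, 0.982], [-0.0, 0.982, 0.191], [-1.0, -0.001, 0.002]]
force: [-2.0, 0.5, 10.3]
grip_width: 0.0389
```

Call:
{"name": "jog_arm", "arguments": {"motion": [[0,0,2,0,0,0],[0,0,5,0,0,0],[0,0,9,0,0,0],[-1,4,9,0,0,-4],[-3,8,9,0,0,-8],[-5,12,9,0,0,-11],[-6.5,15,9,0,0,-11],[-6.5,17.5,8,0,0,-11],[-6.5,17.5,5,0,0,-11],[-6.5,17.5,2,0,0,-11],[-6.5,17.5,0,0,0,-11],[-6.5,17.5,-1.5,0,0,-11]]}}

```text
time: 4.92
eef_pos: [0.5998, 0.1493, 0.0246]
orientation: [[-0.002, -0.001, 1.0], [-0.0, 1.0, 0.001], [-1.0, -0.0, -0.002]]
force: [-0.1, 0.3, -5.6]
grip_width: 0.0388
```

Call:
{"name": "jog_arm", "arguments": {"motion": [[0,0,-0.5,0,0,0],[0,0,-1,0,0,0],[0,0,-1.2,0,0,0],[0,0,-1.2,0,0,0]]}}

```text
time: 5.25
eef_pos: [0.6013, 0.1491, 0.0148]
orientation: [[0.001, 0.0, 1.0], [0.0, 1.0, -0.0], [-1.0, 0.0, 0.001]]
force: [-0.8, -0.5, -4.7]
grip_width: 0.0385
```

Call:
{"name": "jog_arm", "arguments": {"motion": [[0,0,-0.15,0,0,0],[0,0,-0.15,0,0,0]]}}

```text
time: 5.42
eef_pos: [0.6013, 0.1491, 0.0134]
orientation: [[0.001, 0.0, 1.0], [0.0, 1.0, -0.0], [-1.0, 0.0, 0.001]]
force: [0.1, -0.5, -4.5]
grip_width: 0.0386
```

Call:
{"name": "jog_arm", "arguments": {"motion": [[0,0,0,0,0,0],[0,0,0,0,0,0],[0,0,0,0,0,0],[0,0,0,0,0,0],[0,0,0,0,0,0]], "hand": 0}}

```text
time: 5.83
eef_pos: [0.6011, 0.1492, 0.013]
orientation: [[0.0, -0.0, 1.0], [0.0, 1.0, 0.0], [-1.0, 0.0, 0.0]]
force: [0.3, 0.1, 0.1]
grip_width: 0.0853
```

Call:
{"name": "jog_arm", "arguments": {"motion": [[0,0,4,0,0,0],[0,0,8,0,0,0],[0,0,12,0,0,0],[0,0,16,0,0,0],[0,-4,20,0,0,3],[-1,-8,20,0,0,5],[-3,-12,20,0,0,7],[-5,-16,20,0,0,7],[-7,-20,20,0,0,7],[-9,-24,20,0,0,7],[-11,-28,20,0,0,7],[-11,-32,20,0,0,7]]}}

```text
time: 6.83
eef_pos: [0.4926, -0.1498, 0.2133]
orientation: [[0.0, -0.122, 0.992], [-0.0, 0.992, 0.122], [-1.0, -0.0, 0.0]]
force: [2.7, -0.8, 1.3]
grip_width: 0.0852
```

Call:
{"name": "jog_arm", "arguments": {"motion": [[0,-4,0,0,0,0],[0,-8,0,0,0,0],[0,-12,0,0,0,0],[0,-16,0,0,0,0],[0,-20,0,0,0,0],[0,-20,0,0,0,0],[0,-20,0,0,0,0]]}}

```text
time: 7.42
eef_pos: [0.4945, -0.3507, 0.2121]
orientation: [[-0.0, -0.119, 0.993], [0.001, 0.993, 0.119], [-1.0, 0.001, -0.0]]
force: [0.8, 0.8, 0.1]
grip_width: 0.0852
```

Run:
```python
from j import *
print(state()["eef_pos"],state()["force"])
im,P,o,d=cam("wrist"); cv2.imwrite("pics/w_rack.png",im); np.savez("w_rack.npz",im=im,P=P,o=o,d=d)
for y0,y1 in((-.43,-.378),(-.378,-.32)):
    A=sel(P,(.44,.60,y0,y1,.103,.115)); r=cv2.minAreaRect((A[:,:2]*1000).astype(np.float32)); print(len(A),r,np.median(A[:,2]))
A=sel(P,(.40,.64,-.46,-.2,.045,.066)); print(cv2.minAreaRect((A[:,:2]*1000).astype(np.float32)))
f=cam("scene"); B=sel(f[1],(.5,.7,.09,.21,.036,.044)); print("block",cv2.minAreaRect((B[:,:2]*1000).astype(np.float32)))
```

```text
[ 0.49446095 -0.35067695  0.21211357] [0.84984872 0.79492316 0.11511459]
943 ((515.5543823242188, -397.08514404296875), (59.8922233581543, 10.446885108947754), 7.540566444396973) 0.10797938621874331
880 ((510.8394470214844, -352.31182861328125), (60.02793884277344, 9.98924446105957), 7.433366298675537) 0.10809384306132847
((509.21258544921875, -329.99676513671875), (137.9821319580078, 194.9259490966797), 7.23091983795166)
block ((599.0596923828125, 150.27642822265625), (39.954124450683594, 44.4051399230957), 89.84011840820312)
```

View pics/w_rack.png

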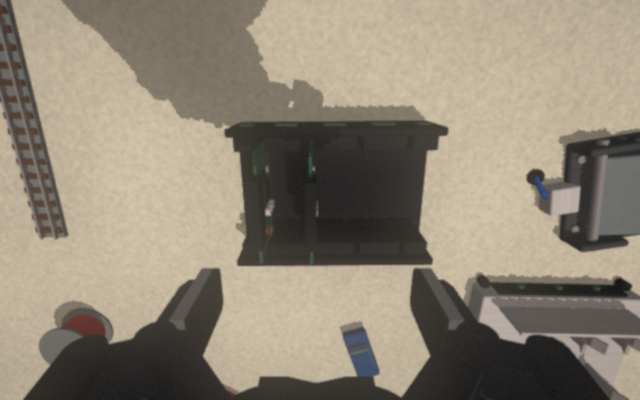

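Both grip strips measured cleanly at 60x10 mm: (0.5155,-0.3971) and (0.5108,-0.3523), yaw 7.5°. The white parts face +y, so the contacts point to world +x. The block stands at (0.60,0.15). I'll grasp the inner card with partly open jaws.

Call:
{"name": "jog_arm", "arguments": {"motion": [[1.6,-0.1,0,0,0,0.6],[1.6,-0.1,-3,0,0,0.6],[1.6,-0.1,-6,0,0,0.6],[1.6,-0.1,-6,0,0,0.6]], "hand": 0.62}}

```text
time: 7.85
eef_pos: [0.5095, -0.3469, 0.1485]
orientation: [[-0.005, -0.134, 0.991], [0.005, 0.991, 0.134], [-1.0, 0.005, -0.004]]
force: [0.6, 0.4, -0.9]
grip_width: 0.0388
```

Run:
```python
from j import *
s=state();print(s["eef_pos"],s["grip_width"],np.array(s["orientation"])[:,1])
im,P,o,d=cam("wrist")
for y0,y1 in((-.43,-.378),(-.378,-.32)):
    A=sel(P,(.44,.60,y0,y1,.103,.115)); r=cv2.minAreaRect((A[:,:2]*1000).astype(np.float32)); print(len(A),r)
```

```text
[ 0.50950637 -0.34685955  0.1484822 ] 0.038844666527079096 [-0.13399679  0.99096857  0.00511405]
1694 ((515.9368286132812, -397.0955810546875), (60.405086517333984, 10.713430404663086), 7.045624732971191)
1534 ((511.3458557128906, -352.5072937011719), (60.65580749511719, 9.874807357788086), 7.5931172370910645)
```

Call:
{"name": "jog_arm", "arguments": {"motion": [[0,0,0,0,0,0],[0,0,0,0,0,0],[0,0,0,0,0,0]]}}

```text
time: 8.15
eef_pos: [0.5115, -0.3501, 0.1547]
orientation: [[0.002, -0.133, 0.991], [-0.002, 0.991, 0.133], [-1.0, -0.002, 0.002]]
force: [-0.3, 0.0, -0.7]
grip_width: 0.0324
```

Call:
{"name": "jog_arm", "arguments": {"motion": [[0,-0.2,-2,0,0,0],[0,-0.2,-4,0,0,0],[0,-0.2,-6,0,0,0],[0,-0.2,-7.3,0,0,0],[0,-0.2,-7.3,0,0,0],[0,-0.2,-7.3,0,0,0]]}}

```text
time: 8.65
eef_pos: [0.511, -0.3521, 0.0806]
orientation: [[0.0, -0.132, 0.991], [-0.0, 0.991, 0.132], [-1.0, -0.0, 0.0]]
force: [-0.6, -0.8, -0.3]
grip_width: 0.0327
```

Call:
{"name": "jog_arm", "arguments": {"motion": [[0,0,0,0,0,0],[0,0,0,0,0,0],[0,0,0,0,0,0],[0,0,0,0,0,0]], "hand": 1, "squeeze": 60}}

```text
time: 8.98
eef_pos: [0.5116, -0.3527, 0.0814]
orientation: [[0.002, -0.132, 0.991], [-0.002, 0.991, 0.132], [-1.0, -0.002, 0.002]]
force: [-0.2, -1.1, 7.4]
grip_width: 0.0091
```

Call:
{"name": "jog_arm", "arguments": {"motion": [[0,0,1,0,0,0],[0,0,2.5,0,0,0],[0,0,4,0,0,0],[0,0,6,0,0,0],[0,0,9,0,0,0],[0,0,12,0,0,0],[2,3,12,0,0,-1],[4,7,12,0,0,-2],[5,11,12,0,0,-2],[7,15,12,0,0,-2],[8,19,12,0,0,-2],[10,23,12,0,0,-2]]}}

```text
time: 9.98
eef_pos: [0.6072, -0.1269, 0.2012]
orientation: [[0.001, -0.098, 0.995], [-0.0, 0.995, 0.098], [-1.0, -0.0, 0.001]]
force: [0.9, -0.9, -1.3]
grip_width: 0.0091
```

Call:
{"name": "jog_arm", "arguments": {"motion": [[2,4,0,0,0,0],[4,8,0,0,0,0],[5,11,0,0,0,0],[5.7,12.7,0,0,0,0],[5.7,12.7,0,0,0,0],[5.7,12.7,0,0,0,0],[5.7,12.7,0,0,0,0]]}}

```text
time: 10.57
eef_pos: [0.6642, -0.0026, 0.2004]
orientation: [[0.0, -0.097, 0.995], [-0.0, 0.995, 0.097], [-1.0, -0.0, 0.0]]
force: [0.3, 0.1, -1.0]
grip_width: 0.0091
```

Run:
```python
from j import *
s=state();print(s["eef_pos"],s["grip_width"],np.round(s["orientation"],3).tolist())
im,P,o,d=cam("side"); im2,P2,_,_=cam("wrist"); cv2.imwrite("pics/c1.png",np.hstack([im[120:320,220:470],im2[50:250,200:450]]))
A=sel(P2,(.6,.74,-.04,.05,.1,.25)); z=np.nanpercentile(A[:,2],99); print("wrist high",z)
for f in (P,P2):
  A=sel(f,(.58,.76,-.03,.04,.10,.23)); 
  if len(A): print(len(A),A.min(0),A.max(0))
```

```text
[ 0.66424793 -0.00255652  0.20036347] 0.009091338563154347 [[0.0, -0.097, 0.995], [-0.0, 0.995, 0.097], [-1.0, -0.0, 0.0]]
wrist high 0.2497612389423532
784 [ 0.61108925 -0.02419339  0.12808577] [0.71414809 0.01664478 0.22978399]
5562 [ 0.61378699 -0.02056198  0.1331435 ] [0.71420625 0.01584103 0.22999933]
```

View pics/c1.png

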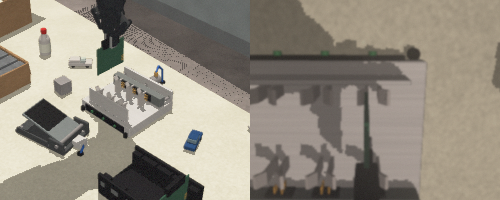

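The card hangs plumb over the jig, and the block stands clear on the bench. Lowering in steps.

Call:
{"name": "jog_arm", "arguments": {"motion": [[0.4,0.7,0,0,0,0],[0.4,0.7,0,0,0,0],[0.4,0.7,-1.5,0,0,0],[0.4,0.7,-3,0,0,0],[0.4,0.7,-4,0,0,0],[0.4,0.7,-5,0,0,0],[0.4,0.7,-6,0,0,0],[0.4,0.7,-6,0,0,0],[0.4,0.7,-6,0,0,0]]}}

```text
time: 11.42
eef_pos: [0.6683, 0.0049, 0.1395]
orientation: [[-0.001, -0.098, 0.995], [0.0, 0.995, 0.098], [-1.0, 0.0, -0.001]]
force: [-0.2, 0.4, -1.3]
grip_width: 0.009
```

Run:
```python
from j import *
s=state();print(s["eef_pos"],s["force"],s["moment"])
im,P,o,d=cam("wrist"); cv2.imwrite("pics/c2.png",cv2.resize(im[60:330,200:560],(720,540)))
```

```text
[0.66830212 0.00486292 0.1395385 ] [-0.15037309  0.37026747 -1.33640936] [ 0.05014698 -0.02825289  0.00319542]
```

View pics/c2.png

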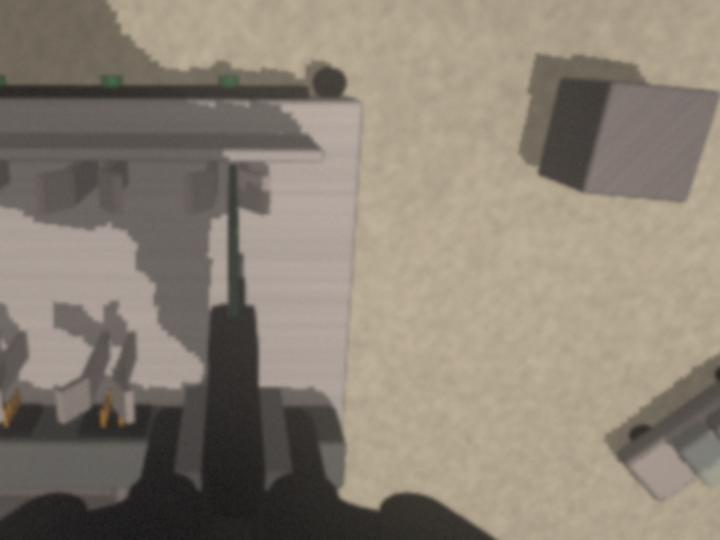

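The card edge at (232,170) lies midway between the guide faces at (213) and (247). Going down.

Call:
{"name": "jog_arm", "arguments": {"motion": [[0,0,-0.8,0,0,0],[0,0,-1.6,0,0,0],[0,0,-2.4,0,0,0],[0,0,-3.2,0,0,0],[0,0,-3.7,0,0,0],[0,0,-3.9,0,0,0],[0,0,-3.9,0,0,0],[0,0,-3.9,0,0,0]]}}

```text
time: 12.13
eef_pos: [0.6686, 0.0049, 0.1009]
orientation: [[0.0, -0.098, 0.995], [-0.0, 0.995, 0.098], [-1.0, -0.0, 0.0]]
force: [-0.0, 0.4, -1.3]
grip_width: 0.0088
```

Call:
{"name": "jog_arm", "arguments": {"motion": [[0,0,-0.1,0,0,0],[0,0,-0.2,0,0,0],[0,0,-0.2,0,0,0]]}}

```text
time: 12.38
eef_pos: [0.6687, 0.0048, 0.0994]
orientation: [[0.001, -0.098, 0.995], [-0.0, 0.995, 0.098], [-1.0, -0.0, 0.001]]
force: [-1.2, -0.9, 5.3]
grip_width: 0.0087
```

Call:
{"name": "jog_arm", "arguments": {"motion": [[0,0,0,0,0,0],[0,0,0,0,0,0],[0,0,0,0,0,0],[0,0,0,0,0,0]], "hand": 0.62}}

```text
time: 12.72
eef_pos: [0.6685, 0.0049, 0.0987]
orientation: [[0.0, -0.098, 0.995], [-0.0, 0.995, 0.098], [-1.0, -0.0, 0.0]]
force: [-0.6, -1.0, -0.3]
grip_width: 0.0326
```

Call:
{"name": "jog_arm", "arguments": {"motion": [[0,0,2,0,0,0],[0,0,5,0,0,0],[0,0,9,0,0,0],[-2,-4,11,0,0,1],[-3,-8,11,0,0,2],[-5,-12,11,0,0,2],[-6,-16,11,0,0,2],[-8,-20,11,0,0,2],[-10,-24,11,0,0,2],[-12,-28,11,0,0,2],[-14,-32,11,0,0,2],[-15.3,-36,11,0,0,2]]}}

```text
time: 13.72
eef_pos: [0.5214, -0.337, 0.2091]
orientation: [[0.0, -0.132, 0.991], [-0.0, 0.991, 0.132], [-1.0, -0.0, 0.0]]
force: [1.3, 0.6, 0.5]
grip_width: 0.0328
```

Call:
{"name": "jog_arm", "arguments": {"motion": [[0,-3,0,0,0,0],[0,-4.2,-2,0,0,0],[0,-4.2,-5,0,0,0],[0,-4.2,-5,0,0,0],[0,-4.2,-5,0,0,0],[0,-4.2,-5,0,0,0]]}}

```text
time: 14.22
eef_pos: [0.5233, -0.3773, 0.1602]
orientation: [[0.001, -0.133, 0.991], [-0.001, 0.991, 0.133], [-1.0, -0.001, 0.001]]
force: [-0.2, -0.7, 0.6]
grip_width: 0.0326
```

Run:
```python
from j import *
s=state();print(s["eef_pos"],s["force"],np.array(s["orientation"])[:,1])
im,P,o,d=cam("wrist")
A=sel(P,(.44,.60,-.43,-.37,.103,.115)); print(len(A),cv2.minAreaRect((A[:,:2]*1000).astype(np.float32)))
for n in("scene","side"):
  f=cam(n)[1]
  A=sel(f,(.6,.74,-.04,.05,.112,.2)); print(n,len(A),"zmax",A[:,2].max(),cv2.minAreaRect((A[:,:2]*1000).astype(np.float32)))
```

```text
[ 0.52327235 -0.377336    0.16019465] [-0.21596658 -0.68423082  0.61783417] [-1.32804485e-01  9.91142027e-01 -6.70905880e-04]
1486 ((515.8646850585938, -397.1700439453125), (60.29731750488281, 10.153671264648438), 7.365067005157471)
scene 126 zmax 0.12680801980419687 ((668.05126953125, -3.7706499099731445), (65.60757446289062, 11.544190406799316), 6.270308971405029)
side 99 zmax 0.1281746945229616 ((666.3011474609375, -7.984604835510254), (61.04887390136719, 15.6839599609375), 3.0693275928497314)
```

Card 1 is seated, with its top at 0.127 m. Now the second card.

Call:
{"name": "jog_arm", "arguments": {"motion": [[-0.7,-2,0,0,0,0],[-0.7,-2,0,0,0,0],[-0.7,-2,-2,0,0,0],[-0.7,-2,-4,0,0,0],[-0.7,-2,-6,0,0,0],[-0.7,-2,-7.9,0,0,0],[-0.7,-2,-7.9,0,0,0],[-0.7,-2,-7.9,0,0,0]]}}

```text
time: 15.03
eef_pos: [0.5159, -0.3972, 0.0802]
orientation: [[-0.0, -0.133, 0.991], [0.0, 0.991, 0.133], [-1.0, 0.001, -0.0]]
force: [-0.4, 0.6, 1.1]
grip_width: 0.0327
```

Call:
{"name": "jog_arm", "arguments": {"motion": [[0,0,0,0,0,0],[0,0,0,0,0,0],[0,0,0,0,0,0],[0,0,0,0,0,0]], "hand": 1, "squeeze": 60}}

```text
time: 15.37
eef_pos: [0.5166, -0.3981, 0.0816]
orientation: [[0.002, -0.132, 0.991], [-0.002, 0.991, 0.132], [-1.0, -0.002, 0.002]]
force: [-0.5, 1.1, 8.2]
grip_width: 0.0088
```

Call:
{"name": "jog_arm", "arguments": {"motion": [[0,0,1,0,0,0],[0,0,2.5,0,0,0],[0,0,4,0,0,0],[0,0,6,0,0,0],[0,0,9,0,0,0],[0,0,12,0,0,0],[2,3,12,0,0,-1],[4,7,12,0,0,-2],[5,11,12,0,0,-2],[7,15,12,0,0,-2],[9,19,12,0,0,-2],[11,23,12,0,0,-2]]}}

```text
time: 16.37
eef_pos: [0.6212, -0.1761, 0.2014]
orientation: [[0.001, -0.097, 0.995], [-0.001, 0.995, 0.097], [-1.0, -0.001, 0.001]]
force: [-0.2, -0.1, 0.1]
grip_width: 0.0087
```

Call:
{"name": "jog_arm", "arguments": {"motion": [[2,3,0,0,0,0],[3.5,5,0,0,0,0],[4.5,7,0,0,0,0],[5,8,0,0,0,0],[5,8,0,0,0,0],[5,8,0,0,0,0]]}}

```text
time: 16.87
eef_pos: [0.6705, -0.0982, 0.2003]
orientation: [[0.0, -0.098, 0.995], [-0.0, 0.995, 0.098], [-1.0, -0.0, 0.0]]
force: [-0.8, 0.5, -2.1]
grip_width: 0.0089
```

Call:
{"name": "jog_arm", "arguments": {"motion": [[0.65,1.3,0,0,0,0],[0.65,1.3,0,0,0,0],[0.65,1.3,-1.5,0,0,0],[0.65,1.3,-3,0,0,0],[0.65,1.3,-4,0,0,0],[0.65,1.3,-4.5,0,0,0],[0.65,1.3,-4.5,0,0,0],[0.65,1.3,-4.5,0,0,0]]}}

```text
time: 17.53
eef_pos: [0.6771, -0.0853, 0.1552]
orientation: [[0.0, -0.097, 0.995], [-0.0, 0.995, 0.097], [-1.0, -0.0, 0.0]]
force: [0.1, -0.2, 0.1]
grip_width: 0.0087
```

Run:
```python
from j import *
s=state();print(s["eef_pos"],s["force"],s["grip_width"])
im,P,o,d=cam("wrist"); a=cv2.resize(im[100:300,220:420],(400,400))
im2,P2,_,_=cam("side"); b=cv2.resize(im2[140:270,290:420],(400,400))
cv2.imwrite("pics/c3.png",np.hstack([a,b]))
A=sel(P2,(.6,.76,-.13,-.06,.09,.2)); print(len(A),A.min(0),A.max(0))
```

```text
[ 0.67712747 -0.08531203  0.15517313] [ 0.10831132 -0.23243301  0.06618572] 0.008711242069841345
763 [ 0.62320082 -0.10968498  0.09018004] [ 0.72769551 -0.06352511  0.19963755]
```

View pics/c3.png

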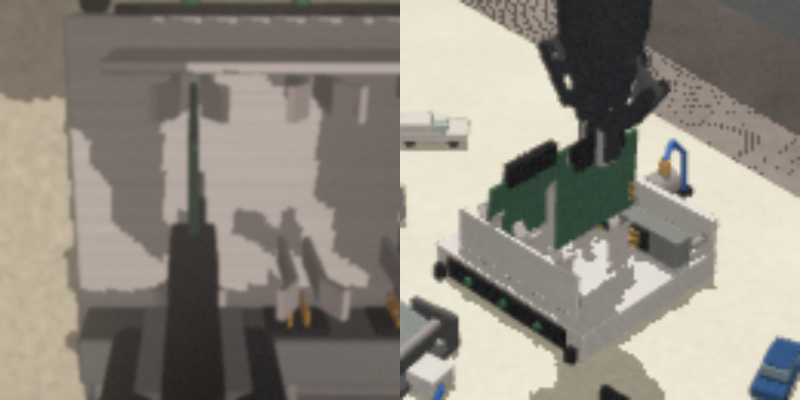

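The card is centred between the flares (193,90), its gold contacts face the bar, and card 1 stands in slot 2. Lowering.

Call:
{"name": "jog_arm", "arguments": {"motion": [[0,0,-1,0,0,0],[0,0,-2,0,0,0],[0,0,-3,0,0,0],[0,0,-4,0,0,0],[0,0,-4.7,0,0,0],[0,0,-5.2,0,0,0],[0,0,-5.5,0,0,0],[0,0,-5.6,0,0,0],[0,0,-5.6,0,0,0]]}}

```text
time: 18.38
eef_pos: [0.6769, -0.085, 0.0997]
orientation: [[0.0, -0.098, 0.995], [-0.0, 0.995, 0.098], [-1.0, -0.0, 0.0]]
force: [-5.6, 0.8, 9.3]
grip_width: 0.0093
```

Call:
{"name": "jog_arm", "arguments": {"motion": [[0,0,0,0,0,0],[0,0,0,0,0,0],[0,0,0,0,0,0],[0,0,0,0,0,0]], "hand": 0.62}}

```text
time: 18.72
eef_pos: [0.6773, -0.085, 0.0987]
orientation: [[0.0, -0.098, 0.995], [0.0, 0.995, 0.098], [-1.0, -0.0, 0.0]]
force: [0.1, 0.3, 0.1]
grip_width: 0.0324
```

Call:
{"name": "jog_arm", "arguments": {"motion": [[0,0,3,0,0,0],[0,0,7,0,0,0],[0,0,11,0,0,0],[-4,1,12,0,0,0],[-8,2,12,0,0,0],[-12,3,12,0,0,0],[-14,5,12,0,0,0],[-14,5,12,0,0,0],[-14,5,12,0,0,0],[-14,5,12,0,0,0]]}}

```text
time: 19.55
eef_pos: [0.5377, -0.0351, 0.219]
orientation: [[0.001, -0.098, 0.995], [-0.0, 0.995, 0.098], [-1.0, -0.0, 0.001]]
force: [-0.0, -0.1, 0.1]
grip_width: 0.0325
```

Run:
```python
from j import *
s=state();print(s["eef_pos"],s["time"])
im,P,o,d=cam("wrist"); np.savez("w_ped.npz",im=im,P=P,o=o,d=d); cv2.imwrite("pics/w_ped.png",im)
for y0,y1 in((-.11,-.06),(-.03,.03)):
  A=sel(P,(.62,.74,y0,y1,.115,.14)); print(len(A),A[:,2].max(),cv2.minAreaRect((A[:,:2]*1000).astype(np.float32)))
```

```text
[ 0.53771973 -0.03514322  0.21897364] 19.55Traceback (most recent call last):
  File "<stdin>", line 5, in <module>
    return umr_maximum(a, axis, None, out, keepdims, initial, where)
ValueError: zero-size array to reduction operation maximum which has no identity
```

View pics/w_ped.png

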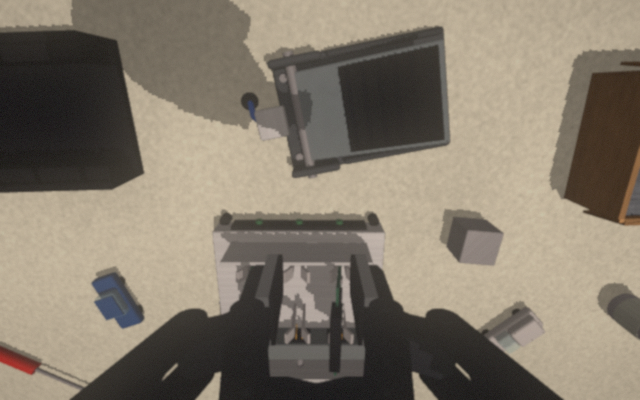

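The wrist view shows the pedal with its black tread (395,95) and toe edge (445,85). Fingers hide the cards, so I'll use the other cameras for those.

Run:
```python
from j import *
for n in("scene","side"):
  f=cam(n)[1]
  for y0,y1 in((-.12,-.05),(-.03,.04)):
    A=sel(f,(.6,.74,y0,y1,.112,.2)); print(n,len(A),"z",np.percentile(A[:,2],97),cv2.minAreaRect((A[:,:2]*1000).astype(np.float32)))
D=np.load("w_ped.npz");P=D["P"];im=D["im"].astype(int)
k=np.isfinite(P[...,0])&(P[...,0]>.36)&(P[...,0]<.56)&(P[...,1]>-.1)&(P[...,1]<.12)&(P[...,2]>.02)&(im.max(-1)<60)
m=(k*255).astype(np.uint8); m=cv2.morphologyEx(m,cv2.MORPH_OPEN,np.ones((9,9)))
n,l,st,_=cv2.connectedComponentsWithStats(m); i=1+np.argmax(st[1:,4]); print(st[i])
A=P[l==i]; r=cv2.minAreaRect((A[:,:2]*1000).astype(np.float32)); print("tread",r,A[:,2].min(),A[:,2].max())
G=np.c_[A[:,:2],np.ones(len(A))]; c=np.linalg.lstsq(G,A[:,2],rcond=None)[0]; print("plane",c,"uphill deg",np.degrees(np.arctan2(c[1],c[0])),"slope",np.hypot(c[0],c[1]))
B=sel("w_ped.npz",(.36,.56,-.12,.13,.03,.09)); r=cv2.minAreaRect((B[:,:2]*1000).astype(np.float32));print("all",r,cv2.boxPoints(r))
B=sel("w_ped.npz",(.36,.56,-.12,.13,.005,.09)); u=np.array([np.cos(np.radians(r[2]+90)),np.sin(np.radians(r[2]+90))]); t=B[:,:2]@u; print(u,"extent",t.min(),t.max())
```

```text
scene 119 z 0.1257508151370486 ((675.6776733398438, -83.7164535522461), (62.15610122680664, 10.810526847839355), 6.176568984985352)
scene 120 z 0.1259013946949911 ((668.7227172851562, -3.893195152282715), (63.801204681396484, 11.526859283447266), 5.570226192474365)
side 116 z 0.12707731268561315 ((673.6947021484375, -87.2764892578125), (60.00666046142578, 13.885160446166992), 5.614718437194824)
side 99 z 0.12661510237906962 ((667.7639770507812, -8.469409942626953), (61.99502182006836, 11.483440399169922), 5.598509311676025)
[   77   278   480   122 26238]
tread ((535.7112426757812, -34.80223083496094), (31.014135360717773, 120.22588348388672), 5.5730390548706055) 0.22547081001338537 0.30614484412799187
plane [-0.87568606 -0.10273156  0.7451547 ] uphill deg -173.30890059091854 slope 0.8816914748407946
all ((470.7978820800781, -1.6533126831054688), (118.53366088867188, 149.05076599121094), 16.46408462524414) [[392.83957   53.019287]
 [435.08267  -89.920044]
 [548.7562   -56.325912]
 [506.5131    86.61342 ]]
[-0.28341426  0.95899758] extent -0.2418495154182893 -0.03977987583694896
```

Run:
```python
from j import *
D=np.load("w_ped.npz");P=D["P"];im=D["im"].astype(int)
k=np.isfinite(P[...,0])&(P[...,0]>.36)&(P[...,0]<.56)&(P[...,1]>-.1)&(P[...,1]<.12)&(P[...,2]>.03)&(P[...,2]<.09)
for thr in(25,35,45,60):
  m=((k&(im.max(-1)<thr))*255).astype(np.uint8); m=cv2.morphologyEx(m,cv2.MORPH_OPEN,np.ones((9,9)))
  n,l,st,_=cv2.connectedComponentsWithStats(m); 
  if n<2: continue
  i=1+np.argmax(st[1:,4]); A=P[l==i]; r=cv2.minAreaRect((A[:,:2]*1000).astype(np.float32)); print(thr,st[i],np.round(r[0]),np.round(r[1]),r[2],A[:,2].min(),A[:,2].max())
  G=np.c_[A[:,:2],np.ones(len(A))]; c=np.linalg.lstsq(G,A[:,2],rcond=None)[0]; print("plane",c,"uphill",np.degrees(np.arctan2(c[1],c[0])),"slope",np.hypot(c[0],c[1]))
u=np.array([-.2834,.959]);w=np.array([.959,.2834]);B=P[k]; t=(B[:,:2]-[.4708,-.0017])@u*1000; q=(B[:,:2]-[.4708,-.0017])@w*1000
for a in range(-80,81,10):
  s=(t>a)&(t<=a+10)
  if s.sum(): print(a,s.sum(),(np.percentile(q[s],[1,99])).round(),"midz",np.median(B[s&(abs(q)<20),2]) if (s&(abs(q)<20)).any() else None)
```

```text
60 [ 340   52  100   97 7766] [462.  24.] [76. 80.] 16.235013961791992 0.03974016434558081 0.06789573728805481
plane [-0.08215437  0.27672911  0.08628495] uphill 106.5349165317729 slope 0.28866649165372343
-80 76 [-57.  54.] midz None
-70 195 [-58.  55.] midz None
-60 255 [-57.  55.] midz 0.03017613471835262
-50 845 [-57.  54.] midz 0.031160118501067313
-40 1151 [-57.  53.] midz 0.03359767161264279
-30 1076 [-55.  52.] midz 0.036536668767364056
-20 1048 [-43.  40.] midz 0.039558116045040115
-10 1070 [-43.  40.] midz 0.04598015490354451
0 1103 [-43.  40.] midz 0.04868645553462525
10 1154 [-43.  40.] midz 0.05122904734992226
20 1168 [-43.  40.] midz 0.054349374302036624
30 1217 [-43.  40.] midz 0.057550363981654834
40 1262 [-43.  40.] midz 0.060074429724807615
50 1345 [-43.  40.] midz 0.06270638948051521
60 1198 [-43.  40.] midz 0.06562691398463566
70 472 [-43.  41.] midz 0.06412506875544366
```

Call:
{"name": "jog_arm", "arguments": {"motion": [[-3,3,0,0,0,0],[-6,6,0,0,0,0],[-8.1,7.7,-2,0,0,0],[-8.1,7.7,-5,0,0,0],[-8.1,7.7,-8,0,0,0],[-8.1,7.7,-11,0,0,0],[-8.1,7.7,-13,0,0,0],[-8.1,7.7,-14,0,0,0],[-8.1,7.7,-14,0,0,0],[-8.1,7.7,-14,0,0,0]], "hand": 1, "squeeze": 30}}

```text
time: 20.53
eef_pos: [0.4565, 0.0418, 0.0786]
orientation: [[-0.001, -0.097, 0.995], [0.0, 0.995, 0.097], [-1.0, 0.0, -0.001]]
force: [0.5, -1.1, 0.6]
grip_width: -0.0
```

Call:
{"name": "jog_arm", "arguments": {"motion": [[0,0,-0.7,0,0,0],[0,0,-1.4,0,0,0],[0,0,-2,0,0,0],[0,0,-2.5,0,0,0],[0,0,-3,0,0,0],[0,0,-3.4,0,0,0],[0,0,-3.4,0,0,0],[0,0,-3.4,0,0,0]]}}

```text
time: 21.2
eef_pos: [0.4565, 0.0422, 0.0448]
orientation: [[0.001, -0.098, 0.995], [0.0, 0.995, 0.098], [-1.0, 0.0, 0.001]]
force: [-0.7, 2.2, 7.9]
grip_width: 0.0003
```

Call:
{"name": "jog_arm", "arguments": {"motion": [[0,0,-0.3,0,0,0],[0,0,-0.6,0,0,0],[0,0,-0.8,0,0,0],[0,0,-1,0,0,0],[0,0,-1,0,0,0]]}}

```text
time: 21.62
eef_pos: [0.4564, 0.0428, 0.0348]
orientation: [[0.001, -0.098, 0.995], [0.002, 0.995, 0.098], [-1.0, 0.002, 0.001]]
force: [-2.0, 7.5, 10.5]
grip_width: -0.0001
```

Call:
{"name": "jog_arm", "arguments": {"motion": [[0,0,-0.1,0,0,0],[0,0,-0.2,0,0,0],[0,0,-0.2,0,0,0]]}}

```text
time: 21.87
eef_pos: [0.4565, 0.0429, 0.034]
orientation: [[0.002, -0.098, 0.995], [0.002, 0.995, 0.098], [-1.0, 0.002, 0.002]]
force: [-9.9, 7.3, 38.4]
grip_width: 0.0001
```

That's the stop (38 N). I'll ease off slightly and hold.

Call:
{"name": "jog_arm", "arguments": {"motion": [[0,0,0.1,0,0,0],[0,0,0.1,0,0,0],[0,0,0.1,0,0,0],[0,0,0.1,0,0,0],[0,0,0.1,0,0,0],[0,0,0.1,0,0,0],[0,0,0.1,0,0,0],[0,0,0.1,0,0,0],[0,0,0.1,0,0,0],[0,0,0.1,0,0,0],[0,0,0.1,0,0,0],[0,0,0.1,0,0,0]]}}

```text
time: 22.87
eef_pos: [0.4565, 0.0428, 0.0344]
orientation: [[0.001, -0.098, 0.995], [0.002, 0.995, 0.098], [-1.0, 0.002, 0.002]]
force: [-4.5, 8.3, 21.1]
grip_width: -0.0002
```

Run:
```python
from j import *
for n in("scene","side"):
  f=cam(n)[1]
  for y0,y1 in((-.12,-.05),(-.03,.04)):
    A=sel(f,(.6,.74,y0,y1,.112,.2)); print(n,len(A),np.percentile(A[:,2],97),cv2.minAreaRect((A[:,:2]*1000).astype(np.float32)))
```

```text
scene 120 0.1262021200499519 ((674.038818359375, -83.81658935546875), (63.553062438964844, 10.98620319366455), 5.070045471191406)
scene 120 0.12606185099664688 ((667.3761596679688, -3.854124069213867), (64.59695434570312, 12.087133407592773), 6.46973991394043)
side 113 0.12674046072153095 ((673.0689086914062, -87.27185821533203), (58.344486236572266, 15.400642395019531), 7.147265434265137)
side 103 0.12649518105404217 ((667.0005493164062, -8.168939590454102), (62.721534729003906, 13.777770042419434), 7.049801349639893)
```

Call:
{"name": "jog_arm", "arguments": {"motion": [[0,0,0,0,0,0],[0,0,0,0,0,0],[0,0,0,0,0,0],[0,0,0,0,0,0],[0,0,0,0,0,0]]}}

```text
time: 23.38
eef_pos: [0.4565, 0.0428, 0.0344]
orientation: [[0.001, -0.098, 0.995], [0.002, 0.995, 0.098], [-1.0, 0.002, 0.002]]
force: [-4.8, 7.9, 21.1]
grip_width: 0.0
```

Run:
```python
from j import *
R=rot(np.radians(5.5)); c0=np.array([.6878,-.0391])
for n in("scene","side"):
  for t,f in(("before",np.load(n+"0.npz")["P"]),("now",cam(n)[1])):
    A=sel(f,(.69,.80,-.14,.06,.057,.065)); L=(A[:,:2]-c0)@R*1000; L=L[(L[:,0]>20)&(L[:,0]<75)]
    print(n,t,len(L),np.percentile(L[:,0],[2,10,50,90,98]).round(1))
```

```text
scene before 563 [40.8 43.7 53.2 61.7 63.8]
scene now 565 [30.1 36.1 45.5 54.9 56.7]
side before 280 [37.2 40.7 50.2 58.9 62.2]
side now 142 [27.1 32.3 42.7 52.2 54.7]
```

The bar moved 7–8 mm, so it has closed on the cards. Releasing the pedal and going to look at the cards.

Call:
{"name": "jog_arm", "arguments": {"motion": [[0,0,1,0,0,0],[0,0,2,0,0,0],[0,0,3,0,0,0],[0,0,5,0,0,0],[0,0,9,0,0,0],[0,0,13,0,0,0],[0,0,17,0,0,0],[0,0,20.5,0,0,0],[0,0,20.5,0,0,0],[0,0,20.5,0,0,0],[0,0,20.5,0,0,0],[0,0,20.5,0,0,0]], "hand": 0.62}}

```text
time: 24.48
eef_pos: [0.4556, 0.042, 0.2375]
orientation: [[-0.002, -0.098, 0.995], [0.0, 0.995, 0.098], [-1.0, 0.0, -0.002]]
force: [0.3, -0.5, -0.8]
grip_width: 0.0325
```

Call:
{"name": "jog_arm", "arguments": {"motion": [[4,-1,0,0,0,0],[8,-2,0,0,0,0],[12,-4,0,0,0,0],[16,-6,0,0,0,0],[20,-8,0,0,0,0],[23.5,-8,0,0,0,0],[23.5,-8,0,0,0,0],[23.5,-8,0,0,0,0],[23.5,-8,0,0,0,0]]}}

```text
time: 25.23
eef_pos: [0.6906, -0.0378, 0.2371]
orientation: [[-0.003, -0.098, 0.995], [0.0, 0.995, 0.098], [-1.0, 0.001, -0.003]]
force: [-0.3, -0.2, -0.8]
grip_width: 0.0321
```

Run:
```python
from j import *
s=state();print(s["eef_pos"],s["time"])
R=rot(np.radians(5.5)); c0=np.array([.6878,-.0391])
im,P,o,d=cam("wrist"); cv2.imwrite("pics/c4.png",im)
for y0,y1 in((-.12,-.05),(-.03,.04)):
  for z0,z1 in((.12,.132),):
    A=sel(P,(.62,.74,y0,y1,z0,z1)); print(len(A),np.median(A[:,2]),cv2.minAreaRect((A[:,:2]*1000).astype(np.float32)))
f=cam("scene")[1]
A=sel(f,(.69,.80,-.14,.06,.057,.065)); L=(A[:,:2]-c0)@R*1000; L=L[(L[:,0]>20)&(L[:,0]<75)]
print("bar",np.percentile(L[:,0],[2,10,50,90,98]).round(1))
A=sel(f,(.38,.52,-.02,.08,.03,.09)); print("treadle zmax",A[:,2].max())
```

```text
[ 0.69057425 -0.03782294  0.23713494] 25.2333
1021 0.1260238533571849 ((675.8120727539062, -84.1729965209961), (59.32573318481445, 10.508612632751465), 5.55888557434082)
948 0.12558470852844908 ((669.1774291992188, -4.665591716766357), (60.13910675048828, 10.060582160949707), 5.259608268737793)
bar [29.8 42.9 52.9 61.8 63.5]
treadle zmax 0.06692298013755205
```

The bar is open and the treadle is up. Card 1 leans a little in its slot (strip top at y -0.005), so I'll grasp on the slot's centre to right it.

Call:
{"name": "jog_arm", "arguments": {"motion": [[-2.1,4.2,0,0,0,0],[-2.1,4.2,-1,0,0,0],[-2.1,4.2,-3,0,0,0],[-2.1,4.2,-6,0,0,0],[-2.1,4.2,-9,0,0,0],[-2.1,4.2,-12,0,0,0],[-2.1,4.2,-13.5,0,0,0],[-2.1,4.2,-13.6,0,0,0],[-2.1,4.2,-13.6,0,0,0]], "hand": 0.5}}

```text
time: 26.08
eef_pos: [0.6691, 0.0043, 0.1035]
orientation: [[-0.0, -0.098, 0.995], [0.0, 0.995, 0.098], [-1.0, 0.0, -0.0]]
force: [-0.2, -0.1, 0.5]
grip_width: 0.0429
```

Call:
{"name": "jog_arm", "arguments": {"motion": [[0,0,0,0,0,0],[0,0,0,0,0,0],[0,0,0,0,0,0],[0,0,0,0,0,0],[0,0,0,0,0,0]], "hand": 1, "squeeze": 60}}

```text
time: 26.5
eef_pos: [0.6709, 0.0042, 0.1046]
orientation: [[0.003, -0.098, 0.995], [0.0, 0.995, 0.098], [-1.0, -0.0, 0.003]]
force: [-1.2, 1.8, 9.0]
grip_width: 0.0085
```

Call:
{"name": "jog_arm", "arguments": {"motion": [[0,0,1,0,0,0],[0,0,2.5,0,0,0],[0,0,4,0,0,0],[0,0,6,0,0,0],[0,0,8,0,0,0],[0,0,10,0,0,0],[0,0,10,0,0,0],[0,0,10,0,0,0]]}}

```text
time: 27.17
eef_pos: [0.6707, 0.0039, 0.2043]
orientation: [[0.003, -0.098, 0.995], [-0.0, 0.995, 0.098], [-1.0, -0.001, 0.003]]
force: [-0.4, -0.3, -1.0]
grip_width: 0.0084
```

Call:
{"name": "jog_arm", "arguments": {"motion": [[-2,3,1,0,0,0],[-4,6,1,0,0,0.5],[-6,9,1,0,0,0.5],[-8,12,1,0,0,1],[-10,15.5,1,0,0,1],[-12,19,1,0,0,1.5],[-14,22.5,1,0,0,1.5],[-16,26,1,0,0,1.5],[-18,29.5,1,0,0,1.5],[-19,33,1,0,0,1.5],[-20,36,1,0,0,1.5],[-20.9,38.2,1,0,0,1.5]]}}

```text
time: 28.17
eef_pos: [0.4596, 0.3881, 0.2119]
orientation: [[-0.001, -0.125, 0.992], [-0.0, 0.992, 0.125], [-1.0, -0.0, -0.001]]
force: [0.7, -0.1, -1.9]
grip_width: 0.0088
```

Call:
{"name": "jog_arm", "arguments": {"motion": [[0,0,0,0,0,0],[0,0,0,0,0,0],[0,0,0,0,0,0]]}}

```text
time: 28.42
eef_pos: [0.461, 0.3855, 0.2122]
orientation: [[-0.001, -0.124, 0.992], [-0.001, 0.992, 0.124], [-1.0, -0.001, -0.001]]
force: [0.5, 0.2, -0.8]
grip_width: 0.0089
```

Run:
```python
from j import *
s=state();print(s["eef_pos"],s["grip_width"],np.round(s["orientation"],3).tolist())
im,P,o,d=cam("wrist"); np.savez("w_c5.npz",im=im,P=P); cv2.imwrite("pics/c5.png",im)
R=rot(np.radians(7.2)); c0=np.array([.4678,.3373])
for t,f in(("far",np.load("w_carton.npz")["P"]),("near",P)):
  A=sel(f,(.36,.58,.2,.48,.064,.072)); print(t,"foam",cv2.minAreaRect((A[:,:2]*1000).astype(np.float32)))
  A=sel(f,(.36,.58,.2,.48,.071,.078)); print("rim",cv2.minAreaRect((A[:,:2]*1000).astype(np.float32)))
  F=sel(f,(.36,.58,.2,.48,.066,.0705)); L=(F[:,:2]-c0)@R*1000
  for a in(-50,-30,-10,10,30):
    k=(L[:,0]>a)&(L[:,0]<a+20)&(abs(L[:,1])<84); y=np.sort(L[k,1]); g=np.diff(y); i=np.where(g>4)[0]; print(a,[(round(float(y[j]),1),round(float(y[j+1]),1)) for j in i])
A=sel(P,(.38,.54,.34,.44,.1,.24)); print("card",A.min(0),A.max(0))
```

```text
[0.46099877 0.3855089  0.21215808] 0.008851635197716048 [[-0.001, -0.124, 0.992], [-0.001, 0.992, 0.124], [-1.0, -0.001, -0.001]]
far foam ((465.805419921875, 337.86065673828125), (137.55990600585938, 191.17742919921875), 7.2549591064453125)
rim ((467.97210693359375, 337.2868957519531), (139.89894104003906, 195.41151428222656), 7.202383995056152)
-50 [(-55.1, -44.9), (-5.1, 5.0), (44.6, 54.8)]
-30 [(-55.0, -45.0), (-5.2, 5.0), (44.8, 54.8)]
-10 [(-54.8, -44.9), (-5.1, 5.0), (44.7, 55.0)]
10 [(-54.8, -44.9), (-5.1, 5.2), (44.7, 55.2)]
30 [(-55.0, -44.8), (-5.1, 5.0), (44.9, 54.8)]
near foam ((465.330810546875, 338.82879638671875), (135.98272705078125, 192.33135986328125), 7.186550617218018)
rim ((468.50445556640625, 336.7364501953125), (139.48023986816406, 196.0167694091797), 7.203495502471924)
-50 [(-54.6, -45.0), (-5.0, 4.8), (44.2, 55.2)]
-30 [(-54.8, -45.1), (-5.1, 4.9), (44.0, 55.3)]
-10 [(-55.0, -45.3), (-5.2, 4.7), (44.7, 55.5)]
10 [(-54.9, -45.2), (-5.2, 4.7), (44.7, 56.5)]
30 [(-55.2, -44.9), (-5.0, 4.8), (38.1, 61.3)]
card [0.40870236 0.36795501 0.13806732] [0.50956993 0.40362411 0.23997645]
```

View pics/c5.png

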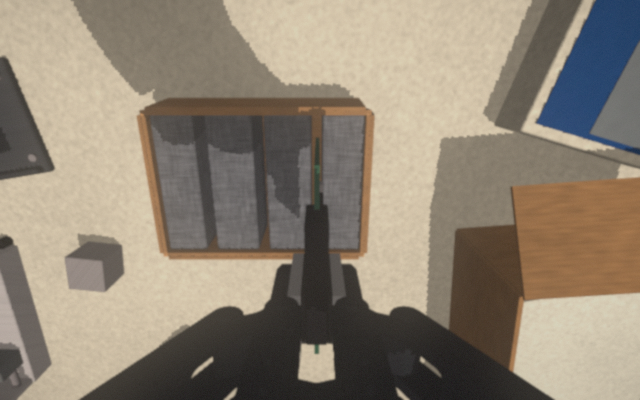

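Slot gaps measure within 0.3 mm of the model, and the card at (318,165) is in line with the slot. Lowering.

Call:
{"name": "jog_arm", "arguments": {"motion": [[0.1,0.1,-1,0,0,0.1],[0.1,0.1,-3,0,0,0.1],[0.1,0.1,-5,0,0,0.1],[0.1,0.1,-6.5,0,0,0.1],[0.1,0.1,-8,0,0,0.1],[0.1,0.1,-9.5,0,0,0.1],[0.1,0.1,-11,0,0,0.1],[0.1,0.1,-12,0,0,0.1],[0.1,0.1,-12.7,0,0,0.1],[0.1,0.1,-12.9,0,0,0.1],[0.1,0.1,-12.9,0,0,0.1],[0.1,0.1,-12.9,0,0,0.1]]}}

```text
time: 29.47
eef_pos: [0.4625, 0.387, 0.0843]
orientation: [[0.001, -0.125, 0.992], [0.0, 0.992, 0.125], [-1.0, 0.0, 0.001]]
force: [-0.1, -0.3, -1.2]
grip_width: 0.0087
```

Call:
{"name": "jog_arm", "arguments": {"motion": [[0,0,-0.1,0,0,0],[0,0,-0.2,0,0,0],[0,0,-0.2,0,0,0]]}}

```text
time: 29.72
eef_pos: [0.4623, 0.3871, 0.082]
orientation: [[0.0, -0.125, 0.992], [0.0, 0.992, 0.125], [-1.0, 0.0, 0.0]]
force: [0.4, 0.6, -1.5]
grip_width: 0.0086
```

Call:
{"name": "jog_arm", "arguments": {"motion": [[0,0,-0.1,0,0,0],[0,0,-0.15,0,0,0],[0,0,-0.15,0,0,0]]}}

```text
time: 29.97
eef_pos: [0.4622, 0.3871, 0.0807]
orientation: [[0.0, -0.125, 0.992], [0.0, 0.992, 0.125], [-1.0, 0.0, 0.0]]
force: [-1.4, -0.4, 3.3]
grip_width: 0.0087
```

Call:
{"name": "jog_arm", "arguments": {"motion": [[0,0,0,0,0,0],[0,0,0,0,0,0],[0,0,0,0,0,0],[0,0,0,0,0,0]], "hand": 0.62}}

```text
time: 30.3
eef_pos: [0.4622, 0.387, 0.0803]
orientation: [[0.0, -0.125, 0.992], [-0.0, 0.992, 0.125], [-1.0, -0.0, 0.0]]
force: [-0.2, 0.2, -0.6]
grip_width: 0.0318
```

Call:
{"name": "jog_arm", "arguments": {"motion": [[0,0,2,0,0,0],[0,0,5,0,0,0],[0,0,9,0,0,0],[0,0,13,0,0,0],[3,-3,14,0,0,-1],[6,-6,14,0,0,-1.5],[8,-10,14,0,0,-1.5],[10,-14,14,0,0,-1.5],[12,-18,14,0,0,-1.5],[14,-22,14,0,0,-1.5],[16,-26,14,0,0,-1.5],[18,-30,14,0,0,-1.5]]}}

```text
time: 31.3
eef_pos: [0.6334, 0.1036, 0.2204]
orientation: [[0.0, -0.099, 0.995], [0.0, 0.995, 0.099], [-1.0, -0.0, 0.0]]
force: [0.1, 0.3, 0.4]
grip_width: 0.0325
```

Run:
```python
from j import *
s=state();print(s["eef_pos"],s["force"])
for n in("scene","side"):
  f=cam(n)[1]
  A=sel(f,(.4,.54,.33,.45,.088,.2)); print(n,len(A),np.percentile(A[:,2],[50,97]),cv2.minAreaRect((A[:,:2]*1000).astype(np.float32)))
  A=sel(f,(.6,.74,-.12,-.05,.112,.2)); print(n,len(A),cv2.minAreaRect((A[:,:2]*1000).astype(np.float32)))
```

```text
[0.63343062 0.10359436 0.22037526] [0.128473   0.2908237  0.35868791]
scene 94 [0.0996771 0.1017868] ((460.890869140625, 379.15972900390625), (62.982845306396484, 11.298072814941406), 9.033473014831543)
scene 116 ((675.7561645507812, -83.78375244140625), (61.555240631103516, 11.1206636428833), 5.055426597595215)
side 93 [0.09661004 0.10254078] ((459.84368896484375, 375.0053405761719), (61.09593200683594, 20.76357078552246), 2.065814256668091)
side 109 ((675.5850219726562, -87.43180847167969), (61.605255126953125, 14.342626571655273), 7.873324871063232)
```

Call:
{"name": "jog_arm", "arguments": {"motion": [[1,-4,0,0,0,0],[2,-8,0,0,0,0],[3,-12,0,0,0,0],[3.4,-15,0,0,0,0],[3.4,-17.1,0,0,0,0],[3.4,-17.1,0,0,0,0],[3.4,-17.1,0,0,0,0],[3.4,-17.1,0,0,0,0]], "hand": 0.62}}

```text
time: 32.07
eef_pos: [0.6668, -0.0645, 0.2203]
orientation: [[-0.0, -0.1, 0.995], [0.0, 0.995, 0.1], [-1.0, 0.0, -0.0]]
force: [-0.8, 1.2, 0.5]
grip_width: 0.0323
```

Call:
{"name": "jog_arm", "arguments": {"motion": [[0.9,-2,0,0,0,0],[0.9,-2,-1,0,0,0],[0.9,-2,-3,0,0,0],[0.9,-2,-6,0,0,0],[0.9,-2,-9,0,0,0],[0.9,-2,-11,0,0,0],[0.9,-2,-12,0,0,0],[0.9,-2,-12,0,0,0],[0.9,-2,-12,0,0,0]]}}

```text
time: 32.82
eef_pos: [0.6761, -0.0845, 0.1011]
orientation: [[0.0, -0.1, 0.995], [-0.0, 0.995, 0.1], [-1.0, -0.0, 0.0]]
force: [0.0, 0.8, 1.6]
grip_width: 0.0327
```

Call:
{"name": "jog_arm", "arguments": {"motion": [[0,0,0,0,0,0],[0,0,0,0,0,0],[0,0,0,0,0,0],[0,0,0,0,0,0]], "hand": 1, "squeeze": 60}}

```text
time: 33.15
eef_pos: [0.6767, -0.0854, 0.1021]
orientation: [[0.003, -0.099, 0.995], [-0.0, 0.995, 0.099], [-1.0, -0.001, 0.003]]
force: [0.3, 2.6, 6.9]
grip_width: 0.0087
```

Call:
{"name": "jog_arm", "arguments": {"motion": [[0,0,1,0,0,0],[0,0,2.5,0,0,0],[0,0,4,0,0,0],[0,0,6,0,0,0],[0,0,9,0,0,0],[0,0,12,0,0,0],[0,0,12,0,0,0]]}}

```text
time: 33.73
eef_pos: [0.6774, -0.0858, 0.2274]
orientation: [[0.008, -0.099, 0.995], [-0.002, 0.995, 0.099], [-1.0, -0.003, 0.008]]
force: [1.0, -0.2, -0.6]
grip_width: 0.0089
```

Call:
{"name": "jog_arm", "arguments": {"motion": [[-2,3,0,0,0,0],[-4,6,0,0,0,0.5],[-6,9,0,0,0,0.5],[-8,12,0,0,0,1],[-10,15.5,0,0,0,1],[-12,19,0,0,0,1.5],[-14,22.5,0,0,0,1.5],[-16,26,0,0,0,1.5],[-18,29.5,0,0,0,1.5],[-19,33,0,0,0,1.5],[-20,35.5,0,0,0,1.5],[-20.3,37.3,0,0,0,1.5]]}}

```text
time: 34.73
eef_pos: [0.4712, 0.2899, 0.2214]
orientation: [[0.001, -0.127, 0.992], [0.001, 0.992, 0.127], [-1.0, 0.001, 0.001]]
force: [0.5, -0.3, -0.1]
grip_width: 0.0087
```

Call:
{"name": "jog_arm", "arguments": {"motion": [[0,0,0,0,0,0],[0,0,0,0,0,0],[0,0,0,0,0,0]]}}

```text
time: 34.98
eef_pos: [0.473, 0.2873, 0.2207]
orientation: [[0.001, -0.125, 0.992], [-0.0, 0.992, 0.125], [-1.0, -0.0, 0.001]]
force: [0.4, -0.1, -0.7]
grip_width: 0.0091
```

Run:
```python
from j import *
s=state();print(s["eef_pos"],s["grip_width"])
im,P,o,d=cam("wrist"); a=im[70:330,180:440]; im2,P2,_,_=cam("side"); b=cv2.resize(im2[90:220,150:280],(260,260))
cv2.imwrite("pics/c6.png",np.hstack([a,b]))
A=sel(P,(.38,.56,.24,.33,.1,.25)); print("card",A.min(0),A.max(0))
A=sel(P2,(.38,.56,.24,.33,.1,.24)); print("card",A.min(0),A.max(0))
```

```text
[0.47300002 0.28730144 0.22071548] 0.009065373376261626
card [0.42258165 0.26960321 0.15147634] [0.52199399 0.30552707 0.24997964]
card [0.42000784 0.26228274 0.14522359] [0.52161151 0.29573756 0.23974431]
```

View pics/c6.png

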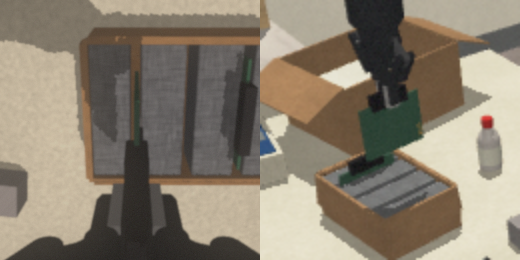

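The card hangs level over slot 0, and the first card stands in slot 2. Lowering.

Call:
{"name": "jog_arm", "arguments": {"motion": [[0.1,0,-2,0,0,0],[0.1,0,-4,0,0,0],[0.1,0,-6,0,0,0],[0.1,0,-7.5,0,0,0],[0.1,0,-9,0,0,0],[0.1,0,-10.5,0,0,0],[0.1,0,-12,0,0,0],[0.1,0,-13,0,0,0],[0.1,0,-13.7,0,0,0],[0.1,0,-14,0,0,0],[0.1,0,-14,0,0,0],[0.1,0,-14,0,0,0]]}}

```text
time: 36.08
eef_pos: [0.4742, 0.2876, 0.0808]
orientation: [[0.001, -0.125, 0.992], [0.0, 0.992, 0.125], [-1.0, 0.0, 0.001]]
force: [0.4, 1.5, -0.8]
grip_width: 0.009
```

Call:
{"name": "jog_arm", "arguments": {"motion": [[0,0,-0.1,0,0,0],[0,0,-0.2,0,0,0],[0,0,-0.2,0,0,0]]}}

```text
time: 36.33
eef_pos: [0.474, 0.2877, 0.0785]
orientation: [[0.0, -0.125, 0.992], [0.0, 0.992, 0.125], [-1.0, 0.0, 0.0]]
force: [-0.8, 0.3, -0.3]
grip_width: 0.009
```

Call:
{"name": "jog_arm", "arguments": {"motion": [[0,0,-0.05,0,0,0],[0,0,-0.05,0,0,0]]}}

```text
time: 36.5
eef_pos: [0.4739, 0.2877, 0.0781]
orientation: [[0.0, -0.125, 0.992], [0.0, 0.992, 0.125], [-1.0, 0.0, 0.0]]
force: [-0.2, -0.5, 2.4]
grip_width: 0.0088
```

Call:
{"name": "jog_arm", "arguments": {"motion": [[0,0,0,0,0,0],[0,0,0,0,0,0],[0,0,0,0,0,0],[0,0,0,0,0,0]], "hand": 0.62}}

```text
time: 36.83
eef_pos: [0.4739, 0.2876, 0.0777]
orientation: [[-0.0, -0.125, 0.992], [-0.0, 0.992, 0.125], [-1.0, -0.0, -0.0]]
force: [-0.0, 0.8, 0.0]
grip_width: 0.0322
```

Call:
{"name": "jog_arm", "arguments": {"motion": [[0,0,2,0,0,0],[0,0,5,0,0,0],[0,0,9,0,0,0],[0,0,13,0,0,0],[0,3,17,0,0,0],[0,5,20,0,0,0],[0,5,23,0,0,0],[0,5,23,0,0,0],[0,5,23,0,0,0],[0,5,23,0,0,0]]}}

```text
time: 37.67
eef_pos: [0.4738, 0.3375, 0.3071]
orientation: [[-0.001, -0.125, 0.992], [-0.0, 0.992, 0.125], [-1.0, -0.0, -0.001]]
force: [-0.0, 0.4, -0.7]
grip_width: 0.0322
```

Run:
```python
from j import *
s=state();print(s["eef_pos"],s["force"],s["time"])
im,P,o,d=cam("wrist"); ims=cam("scene")
cv2.imwrite("pics/c7.png",np.hstack([im[60:360,120:520],cv2.resize(ims[0][130:310,170:550],(400,190)).copy() if 0 else ims[0][60:360,150:550]]))
R=rot(np.radians(7.2)); c0=np.array([.4678,.3373])
for y0,y1 in((.25,.33),(.34,.42)):
  A=sel(P,(.4,.54,y0,y1,.095,.115)); r=cv2.minAreaRect((A[:,:2]*1000).astype(np.float32)); print(len(A),np.percentile(A[:,2],[50,98]),r,"local",(np.array(r[0])/1000-c0)@R*1000)
f=ims[1]
B=sel(f,(.5,.7,.09,.21,.034,.046)); print("block",cv2.minAreaRect((B[:,:2]*1000).astype(np.float32)))
a=np.load("scene0.npz")
for nm,b in(("saloon",(.68,.80,-.31,-.21,.012,.04)),("pickup",(.66,.78,.18,.29,.012,.04)),("bottle",(.64,.74,.33,.43,.02,.12))):
  print(nm,[np.round(np.median(sel(q,b),0),4).tolist() for q in(a["P"],f)])
```

```text
[0.47380073 0.33751545 0.30714724] [-0.04586064  0.37718295 -0.69028935] 37.6667
564 [0.10196556 0.10357708] ((473.01348876953125, 288.43487548828125), (59.575172424316406, 10.32038402557373), 7.148287296295166) local [ -0.95204521 -49.13323182]
529 [0.10163581 0.10336661] ((460.381591796875, 379.66107177734375), (59.730125427246094, 10.051925659179688), 7.233473300933838) local [-2.05066174 42.95681516]
block ((599.1747436523438, 149.91934204101562), (44.698341369628906, 39.59635925292969), 0.038665540516376495)
saloon [[0.7384, -0.2571, 0.0181], [0.7381, -0.2571, 0.0177]]
pickup [[0.7325, 0.2349, 0.0222], [0.7331, 0.2352, 0.0224]]
bottle [[0.6917, 0.3729, 0.0566], [0.6915, 0.3729, 0.0571]]
```

View pics/c7.png

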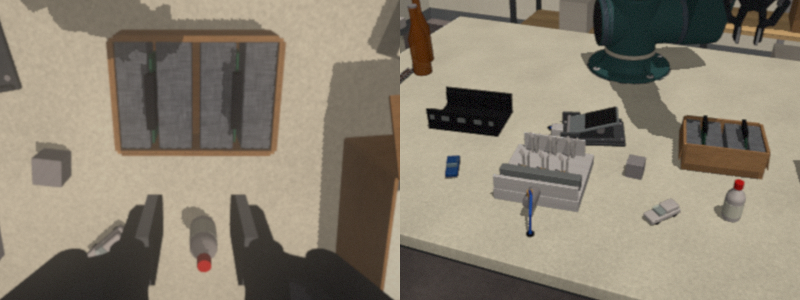

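Both cards are down in carton slots 0 and 2, seen at (150,95) and (237,95), with tops at 0.102 m as expected. The rack and jig are empty, and the block, cars and bottle are in place. Handing in.

```bash
python3 -c "
from rig import *
print(finish_job())"
```

```text
the job is handed in; nothing more can be done
None
```

The job is finished and handed in, at about 38 s on the robot's clock; no verdict was reported.

- **Block:** I took it out of the jig and set it on the bench at (0.60, 0.15), clear of the jig. It was still there at the end.
- **Cards into the jig:** The rack held two cards. I stood one in slot 2 and one in slot 0. Both strip tops were at about 0.126 m, so they were fully down, and I placed them with the gold contacts towards the bar.
- **Pedal:** I held it at its stop for over 1.5 s. The push briefly reached 38 N, and I eased it to 21 N. The contact bar measured 7–8 mm closed, then open again, and the treadle came back up to its rest height.
- **Cards into the carton:** They stand in slots 0 and 2, with tops at about 0.102 m. The slot 0 card is nearly upright.
- **Left alone:** The cars and the glue bottle read within 1 mm of where they started.

**Least certain check:** The slot 2 card leans about 5–7°. I estimated that from its top edge sitting 7 mm off centre and did not measure it directly. The foam slot limits the lean to about 7°, inside the 8° allowed.

I saw no grip slackening and no shift of the block.

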